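# Make up the door and drawer fitting kits for a bedside cabinet

### The arm

A 7-joint arm with a two-finger parallel gripper is mounted at the origin on the work surface. World frame = base frame: x ahead of the robot, y to its left, z up, the work surface at z = 0. Lengths are in m, angles in rad, forces in N, time in s.
With the tool pointing down it reaches from about 0.425 to 0.875 m from the base axis. Payload 4.7 kg.
Tool frame: the origin (TCP) lies on the centre line of the jaws, within the pads' length; the fingertips stand 22 mm ahead of it and the grasp point (between the pads) lies 3 mm ahead of it; z points along the fingers, y is the line along which they close (so a half turn about z gives the same grasp; the last joint's range is limited). The gripper opens to 87 mm and grips with 3 to 60 N. Pads are 19 mm wide; open, the fingers measure 117 mm over their backs; the gripper's body (75 mm by 190 mm) begins 51 mm behind the grasp point.
Start: joints at [1.12, 0.321, -0.07, 1.45, 0.023, 1.371, -0.057], TCP at [0.291, -0.581, 0.245] pointing down, gripper open.
Joint ranges: [-2.86, 2.86], [-0.3, 2.09], [-1.38, 1.24], [0.06, 2.45], [-1.56, 4.7], [0.09, 2.05], [-2.69, 2.69]. Speed limits (rad/s): [2.57, 2.57, 3.14, 3.14, 3.14, 3.14, 3.14].

### API

Orientations are given as a 3x3 rotation matrix whose columns are the frame's x, y, z axes.
In Python, from cell import monitor, viewer, ticket gives the robot as it stands.
- The arm moves only by the tool send_rows, never from a script. Its argument "deltas" is a list of rows, each an object of numbers: "x", "y", "z": the shift along the tool's x, y, z scaled (see below); "rx", "ry", "rz": the turn, a rotation vector about the tool's x, y, z scaled (see below); "gripper": the opening, from -1 (shut) to 1 (fully open). In form: [{"x": .., "y": .., "z": .., "rx": .., "ry": .., "rz": .., "gripper": ..}, ...]. A call has 1 to 12 rows; each row shifts and turns the commanded pose from where the row before left it, along the tool's axes as they then stand; what a row does not reach is not made up. The controller multiplies each number of a shift by 0.05 m and each number of a turn by 0.08 rad. A row lasts 1/8 s, in which the tool goes at most 62.5 mm and 10.7 degrees, less where a joint would pass 70% of its speed; a pose out of reach is approached as far as the arm can. A call with a number of a shift or a turn outside -1 to 1 is refused whole. A call with a gripper value outside its range is refused whole. The fingers move at their own pace and stop on an object; the grip force is fixed at half the most. Time passes only in rows, so rows that do not move let the fingers close. It gives the time, the measured TCP pose, the force, the opening and the grip force at its end, in the units of the state.
- monitor.get_obs(): the state, without advancing time (a new reading comes with each control period).
- viewer.read_camera(name): name is "scene" or "side" or "wrist"; returns the picture (480x640x3 uint8, red, green, blue); there is no depth.
- viewer.get_calibration(name): a dict with "vertical_fov" (degrees; the focal length in pixels is half the picture's height over the tangent of half this angle, whatever the lens; pixels are square), "cx", "cy" (the principal point, pixels), "world_from_camera" (4x4, takes a point from camera to world coordinates); the wrist camera has in their place "hand_eye" (4x4, takes a point from camera to tool coordinates, whose origin is the TCP and whose axes are the flange's). Camera axes: x right, y down, z forward; pixel columns grow to the right and rows downward; lengths in m; the calibration is good to about 2 mm. A picture is of the moment at which its call begins: read the wrist's pose just before it. get_calibration takes no time and is no camera call.
- ticket.job_done(): hands the job in; it is judged then, once.
The state is a dict: "time": time; "joints": joint angles; "joint_vel": joint speeds; "joint_efforts": joint torques, N m; "tool_pos": TCP position; "orientation": TCP orientation; "ft_force": force on the tool from outside, world axes, zero at the start; "moment": the same for the moment, N m; "opening": finger opening in m; "grip_force": force on a finger pad.
Only numpy, scipy, OpenCV 4.12 (cv2) and the standard library are available. Lean on these libraries where they do the work, as an engineer would, in place of code of your own. Each camera call takes 0.05 s, during which the arm holds its last target. There are 200 camera calls.

### The job

Make up the two fitting kits for the bedside cabinet from the parts on the bench. The door kit goes in the three-compartment tray: the large wooden knob standing upright in the middle compartment and one cup hinge lying flat in each end compartment; the drawer kit goes in the two-compartment tray: the long bar pull lying flat in the long compartment and the drawer lock on its back plate in the square one. Set each part down on the compartment floor without dropping it, and leave the spare small knob and the short bar pull lying where they are.

Things in the scene. Friction and masses are not known exactly. Their poses are not given: they have to be found in the camera images.
- door_tray: Fixed wooden tray, white floor, THREE compartments in a row, 266 (own x) x 130 (y) x 22 mm high. Origin: centre of underside, z up. Floor top at z = 6, walls and dividers 6 thick, up to z = 22. Compartments 118 long in y: the end ones 82 wide in x, centred at x = -86 and +86; the middle one 78 wide at x = 0. Hinges fit with their length along tray y, either way. Stands left or right on the bench.
- drawer_tray: Fixed wooden tray, white floor, TWO compartments end to end, 308 (own x) x 102 (y) x 22 mm high. Origin: centre of underside, z up. Floor top at z = 6, walls and divider 6 thick, up to z = 22. Long compartment 206 (x) x 90 (y), centred at x = -45; square one 84 (x) x 90 (y), centred at x = +106; both centred at y = 0. Stands opposite the other tray.
- hinge_a: Steel cup hinge lying open, 91 mm (own x) x 57 (y), 17 high, 90 g. Origin: centre of its underside. Straight arm 18 mm wide (y), 17 high, from x = -45 to +7 mm; round cup 35 mm across centred at x = +28, its flange 20 x 57 mm at z 11.5 to 13.5. Grip the arm across y near x = -14. Same as hinge_b; either fits either end compartment.
- hinge_b: Steel cup hinge lying open, 91 mm (own x) x 57 (y), 17 high, 90 g. Origin: centre of its underside. Straight arm 18 mm wide (y), 17 high, from x = -45 to +7 mm; round cup 35 mm across centred at x = +28, its flange 20 x 57 mm at z 11.5 to 13.5. Grip the arm across y near x = -14. Same as hinge_a; either fits either end compartment.
- large_knob: The LARGE turned dark wooden knob, standing on its foot: mushroom shape, head 38 mm across (widest 20 to 26 mm up), 31 mm high, foot 26 mm, waist 17 mm, 30 g. Origin: centre of the foot's underside, z up its axis. Round: grip the head from any side.
- small_knob: The small turned dark wooden knob, a spare: same shape, head 24 mm across, 20 mm high, 12 g. Origin: centre of the foot's underside. Not wanted in the kits.
- long_pull: The LONG round steel bar pull, lying flat: bar 12 mm in diameter, 180 long along own x, with two posts of 12 mm diameter at x = -64 and +64 mm pointing along own +y. Origin: underside, middle of the outline (40 mm wide in y, 12 high); bar axis at y = -14, z = 6; posts end at y = +20. 160 g. Grip the bar across y at x = 0, between the posts.
- short_pull: The short bar pull, a spare: same shape, bar 110 mm long, posts 64 mm apart. Origin as for the long pull. Not wanted in the kits.
- drawer_lock: Drawer lock lying on its back plate: brass plate 70 x 38 mm (own x, y), 2 thick; case 46 x 36 up to z = 12; bolt at the +x end; upright steel barrel 18 mm in diameter on the centre from z = 12 to 32 mm. 110 g. Origin: centre of the underside, z up. Grip the barrel from any side.
Not all that is in view belongs to the job. Several things look just like the drawer_lock: the one meant starts farthest to the robot's right.

How it is judged:
At the end, for the whole second after the job is handed in: All five parts rest flat or upright on their compartment floors (within 4 mm, 0.1 rad), wholly inside: one hinge in each end compartment (15 mm along, 17 mm across the tray from its centre), knob in the middle, long pull in the long and lock in the square one; spares within 20 mm of their start ((((x of hinge_a in the frame of door_tray between -0.101 and -0.071 m and y of hinge_a in the frame of door_tray between -0.017 and 0.017 m and z of hinge_a in the frame of door_tray between 0.003 and 0.01 m and angle between hinge_a's own z axis and vertical below 0.1 rad and linear speed of hinge_a below 0.02 m/s) and (x of hinge_b in the frame of door_tray between 0.071 and 0.101 m and y of hinge_b in the frame of door_tray between -0.017 and 0.017 m and z of hinge_b in the frame of door_tray between 0.003 and 0.01 m and angle between hinge_b's own z axis and vertical below 0.1 rad and linear speed of hinge_b below 0.02 m/s)) or ((x of hinge_b in the frame of door_tray between -0.101 and -0.071 m and y of hinge_b in the frame of door_tray between -0.017 and 0.017 m and z of hinge_b in the frame of door_tray between 0.003 and 0.01 m and angle between hinge_b's own z axis and vertical below 0.1 rad and linear speed of hinge_b below 0.02 m/s) and (x of hinge_a in the frame of door_tray between 0.071 and 0.101 m and y of hinge_a in the frame of door_tray between -0.017 and 0.017 m and z of hinge_a in the frame of door_tray between 0.003 and 0.01 m and angle between hinge_a's own z axis and vertical below 0.1 rad and linear speed of hinge_a below 0.02 m/s))) and x of large_knob in the frame of door_tray between -0.028 and 0.028 m and y of large_knob in the frame of door_tray between -0.048 and 0.048 m and z of large_knob in the frame of door_tray between 0.003 and 0.01 m and angle between each of large_knob, long_pull, drawer_lock's own z axis and vertical below 0.1 rad and linear speed of each of large_knob, long_pull, drawer_lock below 0.02 m/s and x of long_pull in the frame of drawer_tray between -0.061 and -0.029 m and y of long_pull in the frame of drawer_tray between -0.028 and 0.028 m and z of long_pull in the frame of drawer_tray between 0.003 and 0.01 m and x of drawer_lock in the frame of drawer_tray between 0.081 and 0.131 m and y of drawer_lock in the frame of drawer_tray between -0.03 and 0.03 m and z of drawer_lock in the frame of drawer_tray between 0.003 and 0.01 m and distance of each of small_knob, short_pull from where it was at the start of the episode below 0.02 m); the robot touches nothing.
It fails at once if a part of the kits is dropped (falls free, faster than 0.7 m/s) ((linear speed of hinge_a above 0.7 m/s and contact force between the fingers and hinge_a below 0.01 N) or (linear speed of hinge_b above 0.7 m/s and contact force between the fingers and hinge_b below 0.01 N) or (linear speed of large_knob above 0.7 m/s and contact force between the fingers and large_knob below 0.01 N) or (linear speed of long_pull above 0.7 m/s and contact force between the fingers and long_pull below 0.01 N) or (linear speed of drawer_lock above 0.7 m/s and contact force between the fingers and drawer_lock below 0.01 N)).
It fails at once if the spare small knob or short pull is pushed more than 20 mm or lifted away (distance of any of small_knob, short_pull from where it was at the start of the episode above 0.02 m).
It also fails if it takes over 120 s, if anything falls off the work surface, if the arm or the gripper's body presses on something with over 40 N, if the wrist force passes 120 N, or if a joint passes its speed limit or range.

## Working session

There is one attempt and no reset: what is moved stays moved. The work goes in short steps, Python scripts to look and compute and a tool call to move; the robot and the scene stay as the last step left them, time stands still between calls to the robot, and variables do not carry over. Pictures are saved under pics/ and viewed, at most 14 in all, crops included, and the job is handed in when it is done.

Besides the shell and the picture viewer there is one more tool, called by a JSON object that holds its "fn" and its "kwargs", one argument or row to a line. send_rows: Moves the arm, as the interface text tells. Shifts and turns lie within -1 to 1; 1 stands for 0.05 m of shift or 0.08 rad of turn. Its arguments: {"type":"object","properties":{"deltas":{"type":"array"}},"required":["deltas"]}

```bash
ls; mkdir -p pics
python3 - <<'E'
from cell import monitor, viewer, ticket
import cv2,numpy as np
o=monitor.get_obs();print(o)
for n in ("scene","side","wrist"):
    im=viewer.read_camera(n);cv2.imwrite(f"pics/{n}0.png",im[:,:,::-1]);c=viewer.get_calibration(n);print(n,c)
E
```

```text
pics
{'time': 0.0, 'joints': array([ 1.1200959 ,  0.32184558, -0.07004709,  1.45167966,  0.02263609,
        1.37078152, -0.0569077 ]), 'joint_vel': array([-0.00039582,  0.00127398, -0.00062292,  0.00016148, -0.00068577,
        0.00053119,  0.00025984]), 'joint_efforts': array([ 7.56492573e-04, -4.91282737e+01, -4.03596517e-01, -3.12526882e+01,
       -6.42141444e-02,  4.38247737e-02,  1.70065991e-04]), 'tool_pos': array([ 0.29105656, -0.58062503,  0.24344418]), 'orientation': array([[ 8.93913454e-01,  4.48238500e-01, -9.91262156e-04],
       [ 4.48239573e-01, -8.93911936e-01,  1.65386383e-03],
       [-1.44775629e-04, -1.92273406e-03, -9.99998141e-01]]), 'ft_force': array([-0.29396389, -0.10138161, -0.55476292]), 'moment': array([-0.00753955,  0.02809823,  0.03374587]), 'grip_force': 0.0, 'opening': 0.08668787334285974}
scene {'vertical_fov': 53.267881255943905, 'cx': 324.8793199403537, 'cy': 237.07267130535908, 'world_from_camera': array([[-0.7139682 ,  0.40987642, -0.56767133,  1.06005021],
       [ 0.70013214,  0.40862888, -0.58552321,  0.47441751],
       [-0.00802526, -0.81548
[... 201 characters left out ...]
mera': array([[-0.99500725, -0.05161938,  0.08541667,  0.48613949],
       [-0.0994863 ,  0.58109064, -0.8077352 ,  0.74344805],
       [-0.00794003, -0.81220017, -0.58332482,  0.57119178],
       [ 0.        ,  0.        ,  0.        ,  1.        ]])}
wrist {'vertical_fov': 65.69976244681553, 'cx': 320.18955042179357, 'cy': 240.85519685799824, 'hand_eye': array([[-3.73914161e-04, -9.66383901e-01, -2.57103123e-01,
         7.05104166e-02],
       [ 9.99999913e-01, -4.09195311e-04,  8.37237297e-05,
         9.53821243e-05],
       [-1.86114657e-04, -2.57103069e-01,  9.66383970e-01,
        -1.40354465e-01],
       [ 0.00000000e+00,  0.00000000e+00,  0.00000000e+00,
         1.00000000e+00]])}
```

View pics/scene0.png

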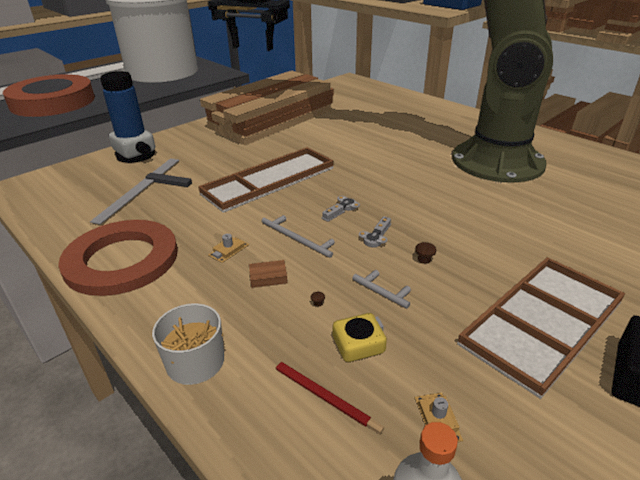

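View pics/side0.png

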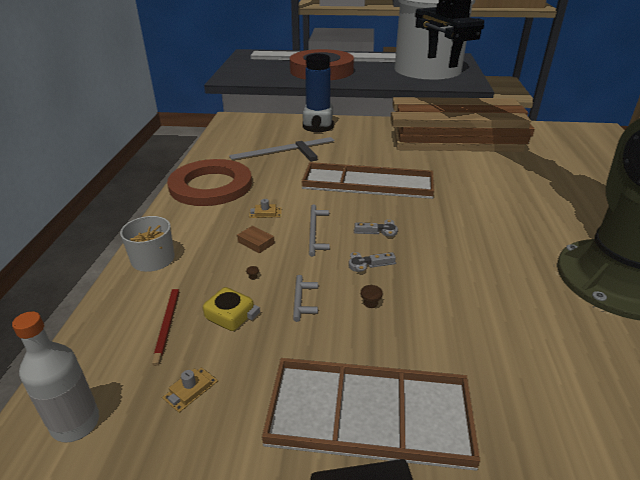

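The scene view shows the drawer tray (267,178), door tray (543,322), target lock (228,243), long pull (297,236), hinges (341,208) and (377,232), and large knob (425,252). The spares are at (318,298) and (381,289), and the lookalike lock is at (439,410). The side view shows the same parts, with the target lock at (266,208).

```bash
cat > h.py <<'E'
from cell import monitor, viewer, ticket
import cv2,numpy as np
def K(c):
    f=240/np.tan(np.radians(c["vertical_fov"])/2);return f,c["cx"],c["cy"]
def pose(n):
    c=viewer.get_calibration(n)
    if n!="wrist": return c,c["world_from_camera"]
    o=monitor.get_obs();T=np.eye(4);T[:3,:3]=o["orientation"];T[:3,3]=o["tool_pos"]
    return c,T@c["hand_eye"]
def ray(c,T,uv):
    f,cx,cy=K(c);d=T[:3,:3]@np.array([(uv[0]-cx)/f,(uv[1]-cy)/f,1]);return T[:3,3],d/np.linalg.norm(d)
def plane(c,T,uv,z):
    p,d=ray(c,T,uv);return p+d*(z-p[2])/d[2]
def tri(r1,r2):
    (p,d),(q,e)=r1,r2
    s=np.linalg.lstsq(np.c_[d,-e],q-p,rcond=None)[0]
    a,b=p+d*s[0],q+e*s[1];return (a+b)/2,np.linalg.norm(a-b)
E
python3 - <<'E'
from h import *
np.set_printoptions(precision=3,suppress=True)
S=pose("scene");D=pose("side")
pts=dict(lock=((228,237),(265,201)),knob=((426,246),(372,290)),sk=((318,296),(253,269)),
 lp1=((264,221),(313,209)),lp2=((329,252),(312,252)),sp1=((355,277),(299,279)),sp2=((407,303),(297,316)),
 ha=((350,201),(391,229)),hb=((372,240),(357,263)),lock2=((439,402),(187,376)),
 dtA=((549,261),(468,376)),dtB=((461,338),(282,362)),dtC=((541,386),(267,446)),dtD=((623,293),(476,462)),
 wA=((306,151),(432,173)),wB=((202,188),(305,165)),wC=((224,206),(303,190)),wD=((333,163),(433,193)))
for k,(a,b) in pts.items():
    X,e=tri(ray(*S,a),ray(*D,b));print(k,X,"gap",round(e,4))
E
```

```text
lock [ 0.688 -0.164  0.03 ] gap 0.0008
knob [0.455 0.109 0.03 ] gap 0.001
sk [0.671 0.056 0.017] gap 0.0011
lp1 [ 0.586 -0.191  0.003] gap 0.0042
lp2 [ 0.57  -0.02   0.008] gap 0.0023
sp1 [0.586 0.059 0.005] gap 0.0032
sp2 [0.577 0.162 0.009] gap 0.0005
ha [ 0.416 -0.112  0.011] gap 0.0037
hb [0.483 0.007 0.006] gap 0.0008
lock2 [0.71  0.313 0.029] gap 0.0043
dtA [0.321 0.273 0.017] gap 0.007
dtB [0.585 0.266 0.015] gap 0.0004
dtC [0.583 0.39  0.008] gap 0.0126
dtD [0.33  0.399 0.021] gap 0.0047
wA [ 0.309 -0.367  0.01 ] gap 0.0032
wB [ 0.622 -0.354  0.028] gap 0.0037
wC [ 0.618 -0.281  0.006] gap 0.0162
wD [ 0.317 -0.261  0.014] gap 0.0002
```

Every triangulated height and tray size agrees with the text. I'll move over the bench and square the tool up with the world axes.

{"fn": "send_rows", "kwargs": {
  "deltas": [
    {"x": 0.78, "y": -0.67, "z": -0.15, "gripper": 1},
    {"x": 0.78, "y": -0.67, "z": -0.15, "gripper": 1},
    {"x": 0.78, "y": -0.67, "z": -0.15, "gripper": 1},
    {"x": 0.78, "y": -0.67, "z": -0.15, "gripper": 1},
    {"x": 0.78, "y": -0.67, "z": -0.15, "gripper": 1},
    {"x": 0.78, "y": -0.67, "z": -0.15, "gripper": 1},
    {"x": 0.78, "y": -0.67, "z": -0.15, "gripper": 1},
    {"x": 0.78, "y": -0.67, "z": -0.15, "gripper": 1},
    {"rz": 0.97, "gripper": 1},
    {"rz": 0.97, "gripper": 1},
    {"rz": 0.97, "gripper": 1},
    {"rz": 0.97, "gripper": 1}
  ]
}}

```text
invalid input at $.deltas[0]: expected keys x, y, z, rx, ry, rz, gripper
```

{"fn": "send_rows", "kwargs": {
  "deltas": [
    {"rz": 0.97, "gripper": 1},
    {"rz": 0.97, "gripper": 1},
    {"gripper": 1},
    {"gripper": 1},
    {"gripper": 1}
  ]
}}

```text
invalid input at $.deltas[0]: expected keys x, y, z, rx, ry, rz, gripper
```

Run:
```python
from h import *
o=monitor.get_obs();print(o["time"],o["tool_pos"],o["orientation"].round(3),o["joints"].round(2))
c,T=pose("wrist");im=viewer.read_camera("wrist");np.save("T1.npy",T);cv2.imwrite("pics/w1.png",im[:,:,::-1])
```

```text
0.15 [ 0.2911325  -0.58072927  0.24369943] [[ 0.894  0.448 -0.001]
 [ 0.448 -0.894  0.001]
 [-0.    -0.001 -1.   ]] [ 1.12  0.32 -0.07  1.45  0.02  1.37 -0.06]
```

View pics/w1.png

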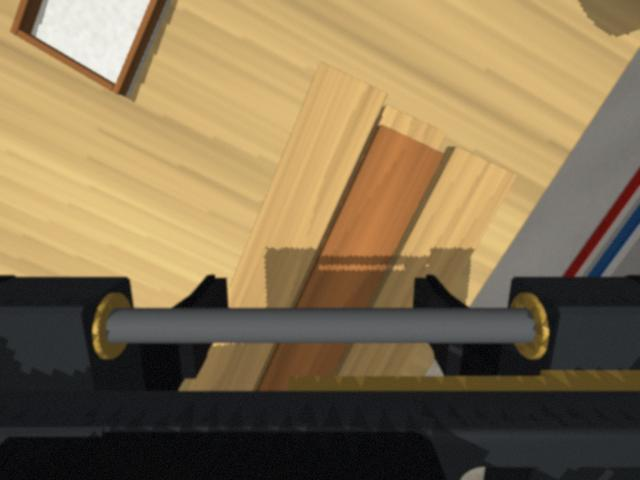

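Rows need every key. The gripper hides the lower half of the wrist image, so objects have to sit ahead of tool +x. I'll view from the near side.

{"fn": "send_rows", "kwargs": {
  "deltas": [
    {"x": 0.54, "y": -0.77, "z": -0.29, "rx": 0, "ry": 0, "rz": 0, "gripper": 1},
    {"x": 0.54, "y": -0.77, "z": -0.29, "rx": 0, "ry": 0, "rz": 0, "gripper": 1},
    {"x": 0.54, "y": -0.77, "z": -0.29, "rx": 0, "ry": 0, "rz": 0, "gripper": 1},
    {"x": 0.54, "y": -0.77, "z": -0.29, "rx": 0, "ry": 0, "rz": 0, "gripper": 1},
    {"x": 0.54, "y": -0.77, "z": -0.29, "rx": 0, "ry": 0, "rz": 0, "gripper": 1},
    {"x": 0.54, "y": -0.77, "z": -0.29, "rx": 0, "ry": 0, "rz": 0, "gripper": 1},
    {"x": 0, "y": 0, "z": 0, "rx": 0, "ry": 0, "rz": 0.97, "gripper": 1},
    {"x": 0, "y": 0, "z": 0, "rx": 0, "ry": 0, "rz": 0.97, "gripper": 1},
    {"x": 0, "y": 0, "z": 0, "rx": 0, "ry": 0, "rz": 0.97, "gripper": 1},
    {"x": 0, "y": 0, "z": 0, "rx": 0, "ry": 0, "rz": 0.97, "gripper": 1},
    {"x": 0, "y": 0, "z": 0, "rx": 0, "ry": 0, "rz": 0.97, "gripper": 1},
    {"x": 0, "y": 0, "z": 0, "rx": 0, "ry": 0, "rz": 0.97, "gripper": 1}
  ]
}}

```text
time: 1.7
tool_pos: [0.3325, -0.3018, 0.3314]
orientation: [[1.0, -0.003, -0.0], [-0.003, -1.0, 0.0], [-0.0, -0.0, -1.0]]
ft_force: [-0.5, 0.5, 0.0]
opening: 0.0873
grip_force: 0.0
```

{"fn": "send_rows", "kwargs": {
  "deltas": [
    {"x": 0, "y": 0, "z": 0, "rx": 0, "ry": 0, "rz": 0, "gripper": 1},
    {"x": 0, "y": 0, "z": 0, "rx": 0, "ry": 0, "rz": 0, "gripper": 1},
    {"x": 0, "y": 0, "z": 0, "rx": 0, "ry": 0, "rz": 0, "gripper": 1}
  ]
}}

```text
time: 2.08
tool_pos: [0.3326, -0.3019, 0.3316]
orientation: [[1.0, -0.0, -0.0], [-0.0, -1.0, -0.0], [-0.0, 0.0, -1.0]]
ft_force: [0.2, -0.3, 0.2]
opening: 0.0873
grip_force: 0.0
```

```bash
cat > snap.py <<'E'
import sys
from h import *
n=sys.argv[1];o=monitor.get_obs();c,T=pose("wrist");im=viewer.read_camera("wrist");np.save(n+".npy",T);cv2.imwrite(f"pics/{n}.png",im[:,:,::-1])
print(o["time"],o["tool_pos"].round(4),o["orientation"].round(3).tolist(),o["joints"].round(2))
E
python3 snap.py w1
```

```text
2.075 [ 0.3326 -0.3019  0.3316] [[1.0, -0.0, -0.0], [-0.0, -1.0, -0.0], [-0.0, 0.0, -1.0]] [ 0.97 -0.13 -0.26  1.77 -0.03  1.5  -0.86]
```

View pics/w1.png

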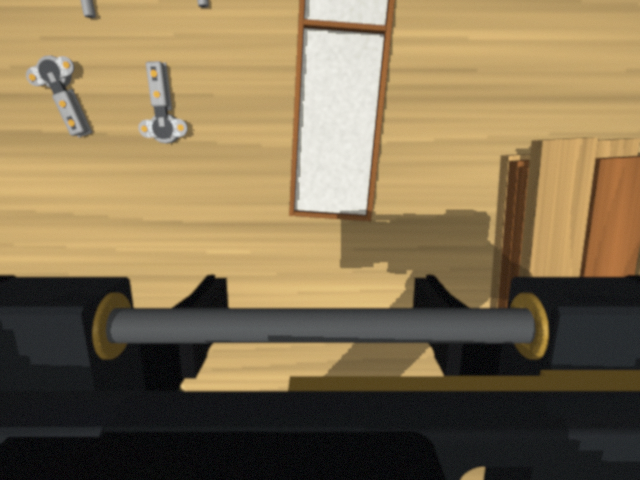

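The w1 view shows one hinge with its cup at (48,68) and arm end at (80,130), and the other with its cup at (163,130) and arm end at (153,65). The drawer tray's near corners are at (292,214) and (370,218), and its divider is near v=27. Next is a view further forward and to the left, then one of the door side.

{"fn": "send_rows", "kwargs": {
  "deltas": [
    {"x": 0.8, "y": -0.8, "z": 0, "rx": 0, "ry": 0, "rz": 0, "gripper": 1},
    {"x": 0.8, "y": -0.8, "z": 0, "rx": 0, "ry": 0, "rz": 0, "gripper": 1},
    {"x": 0.8, "y": -0.8, "z": 0, "rx": 0, "ry": 0, "rz": 0, "gripper": 1},
    {"x": 0, "y": 0, "z": 0, "rx": 0, "ry": 0, "rz": 0, "gripper": 1},
    {"x": 0, "y": 0, "z": 0, "rx": 0, "ry": 0, "rz": 0, "gripper": 1}
  ]
}}

```text
time: 2.75
tool_pos: [0.4524, -0.1825, 0.3314]
orientation: [[1.0, -0.001, -0.001], [-0.001, -1.0, -0.0], [-0.001, 0.0, -1.0]]
ft_force: [0.5, -1.0, -0.4]
opening: 0.087
grip_force: 0.0
```

```bash
python3 snap.py w2
```

```text
2.75 [ 0.4524 -0.1825  0.3314] [[1.0, -0.001, -0.001], [-0.001, -1.0, -0.0], [-0.001, 0.0, -1.0]] [ 0.82 -0.04 -0.47  1.68 -0.02  1.5  -1.22]
```

View pics/w2.png

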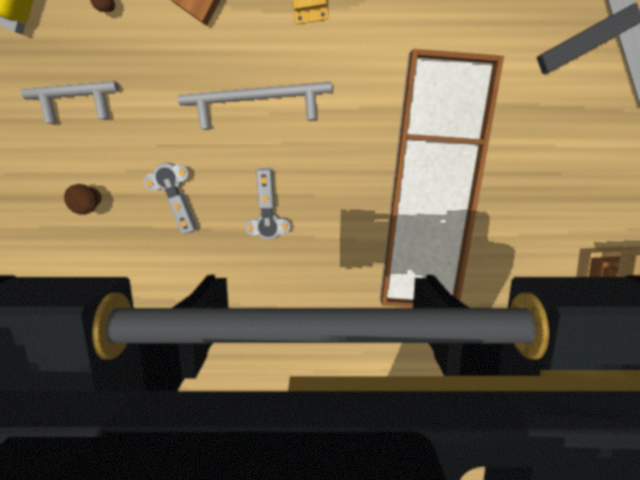

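{"fn": "send_rows", "kwargs": {
  "deltas": [
    {"x": -0.6, "y": -1, "z": 0, "rx": 0, "ry": 0, "rz": 0, "gripper": 1},
    {"x": 0, "y": -1, "z": 0, "rx": 0, "ry": 0, "rz": 0, "gripper": 1},
    {"x": 0, "y": -1, "z": 0, "rx": 0, "ry": 0, "rz": 0, "gripper": 1},
    {"x": 0, "y": -1, "z": 0, "rx": 0, "ry": 0, "rz": 0, "gripper": 1},
    {"x": 0, "y": -1, "z": 0, "rx": 0, "ry": 0, "rz": 0, "gripper": 1},
    {"x": 0, "y": -1, "z": 0, "rx": 0, "ry": 0, "rz": 0, "gripper": 1},
    {"x": -0.8, "y": -1, "z": 0, "rx": 0, "ry": 0, "rz": 0, "gripper": 1},
    {"x": -0.8, "y": -1, "z": 0, "rx": 0, "ry": 0, "rz": 0, "gripper": 1},
    {"x": 0, "y": 0, "z": 0, "rx": 0, "ry": 0, "rz": 0, "gripper": 1},
    {"x": 0, "y": 0, "z": 0, "rx": 0, "ry": 0, "rz": 0, "gripper": 1}
  ]
}}

```text
time: 4.05
tool_pos: [0.3493, 0.2103, 0.3317]
orientation: [[1.0, -0.001, 0.001], [-0.001, -1.0, -0.001], [0.001, 0.001, -1.0]]
ft_force: [0.2, 0.1, -0.3]
opening: 0.087
grip_force: 0.0
```

```bash
python3 snap.py w3
```

```text
4.05 [0.3493 0.2103 0.3317] [[1.0, -0.001, 0.001], [-0.001, -1.0, -0.001], [0.001, 0.001, -1.0]] [ 0.36 -0.29 -0.76  1.83 -0.2   1.53 -1.95]
```

View pics/w3.png

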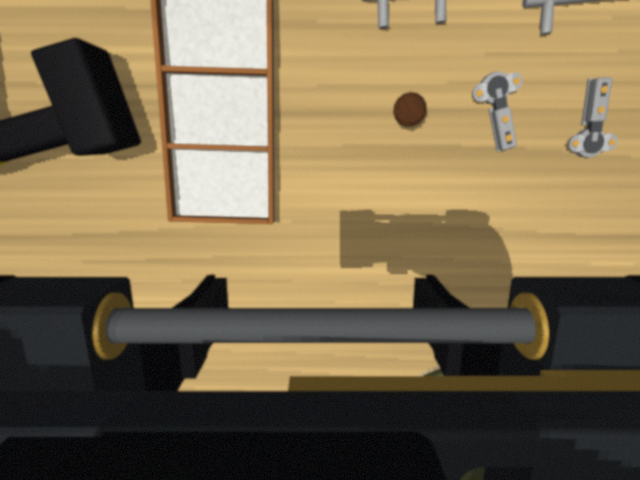

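The w2 view shows the lock at the top (310,10), the long pull's bar from (180,100) to (331,88), hinge A with its cup at (165,177) and arm end at (187,230), hinge B with its cup at (268,228) and arm end at (264,170), and the knob at (82,198). The drawer tray's far corners are at (413,50) and (502,57), with the divider at v≈138. The w3 view shows the door tray's near corners at (170,219) and (273,221), dividers at v≈70 and v≈148, and the knob at (410,109).

```bash
cat > seg.py <<'E'
from h import *
np.set_printoptions(precision=4,suppress=True)
def load(n): return cv2.imread(f"pics/{n}.png"),np.load(n+".npy"),viewer.get_calibration("wrist")
def rects(n,kind,amin=60,vmax=262):
    im,T,c=load(n);h=cv2.cvtColor(im,cv2.COLOR_BGR2HSV);H,S,V=[a.astype(int) for a in cv2.split(h)]
    m={"grey":(S<70)&(V<215),"white":(S<45)&(V>90),"brown":(S>120)&(V<175)&(V>60)&(H<16),"dark":(S>90)&(V<95)}[kind]
    m=(m*255).astype(np.uint8);m[vmax:]=0
    k=cv2.morphologyEx(m,cv2.MORPH_CLOSE,np.ones((3,3)))
    return c,T,[q for q in cv2.findContours(k,cv2.RETR_EXTERNAL,cv2.CHAIN_APPROX_NONE)[0] if cv2.contourArea(q)>amin]
def wrect(c,T,q,z):
    P=np.array([plane(c,T,p[0],z)[:2] for p in q],np.float32)*1000
    (x,y),(w,h),a=cv2.minAreaRect(P)
    if w<h: w,h,a=h,w,a+90
    return np.array([x,y]),w,h,(a+90)%180-90
E
python3 - <<'E'
from seg import *
for n in ("w1","w2","w3"):
  for k,z in (("grey",.014),("white",.006),("brown",.022),("dark",.023)):
    c,T,Q=rects(n,k)
    for q in Q:
        xy,w,h,a=wrect(c,T,q,z);print(n,k,"px",np.mean(q[:,0],0).round(),"xy",xy.round(1),"wh",round(w,1),round(h,1),"ang",round(a,1))
E
```

```text
w1 grey px [160. 105.] xy [ 445.7 -122.8] wh 88.1 56.7 ang -14.5
w1 grey px [61. 93.] xy [456.  -10.7] wh 91.9 56.2 ang 32.9
w1 grey px [337. 120.] xy [ 420.2 -321.2] wh 205.6 90.4 ang -3.9
w1 grey px [347.  17.] xy [ 540.6 -329.6] wh 90.8 23.4 ang 90.0
w1 grey px [88.  8.] xy [544.2 -48. ] wh 16.8 13.4 ang 1.8
w1 white px [ 71. 112.] xy [437.2  -6.1] wh 55.5 25.7 ang 17.5
w1 white px [160. 103.] xy [ 446.3 -119.3] wh 88.1 55.8 ang -13.8
w1 white px [48. 72.] xy [482.1  10.2] wh 57.0 32.6 ang -63.7
w1 white px [337. 120.] xy [ 420.6 -321.5] wh 207.8 90.5 ang -4.0
w1 white px [347.  10.] xy [ 543.  -330.5] wh 91.0 23.8 ang 90.0
w1 white px [87.  7.] xy [547.3 -42.8] wh 16.0 10.7 ang 3.5
w1 brown px [515. 211.] xy [ 319.3 -540.6] wh 126.2 24.4 ang 2.7
w1 brown px [615. 216.] xy [ 320.8 -666.6] wh 131.9 70.7 ang 3.0
w1 brown px [339. 103.] xy [ 432.8 -322.4] wh 241.2 101.6 ang -4.0
w1 dark px [355. 216.] xy [ 315.9 -343.5] wh 39.5 11.2 ang 90.0
w1 dark px [513. 212.] xy [ 319.4 -535.4] wh 125.5 31.8 ang 1.6
w1 dark px [591. 210.] xy [ 320.3 -632.9] wh 126.7 3.7 ang 3.0
w1 dark px [344. 
[... 2891 characters left out ...]
ng 86.8
w3 white px [551.   8.] xy [555.3 -49.1] wh 67.5 32.9 ang 89.9
w3 white px [440.  10.] xy [561.4  75.5] wh 22.0 10.1 ang 4.5
w3 white px [383.  13.] xy [558.8 140.6] wh 27.0 11.1 ang 2.5
w3 white px [215.  32.] xy [538.5 329.5] wh 117.0 68.6 ang 89.4
w3 brown px [410. 109.] xy [456.  107.5] wh 35.7 35.3 ang -81.0
w3 brown px [216. 105.] xy [446.7 329.4] wh 244.4 130.6 ang -1.7
w3 dark px [171. 182.] xy [373.2 388.8] wh 78.7 4.7 ang -0.7
w3 dark px [410. 110.] xy [455.2 107.5] wh 35.6 35.4 ang -71.5
w3 dark px [168.  98.] xy [463.3 384.5] wh 80.6 27.0 ang -21.4
w3 dark px [ 83. 121.] xy [465.7 508.6] wh 171.6 123.7 ang -85.1
w3 dark px [160.  31.] xy [535.5 384.1] wh 62.8 3.8 ang -1.5
```

Measurements are consistent: the compartments come out at the stated sizes, with the drawer tray yawed −4° and the door tray −1.7°. The knob is at (456,108) from two views. I'll pick it up, closing along y.

{"fn": "send_rows", "kwargs": {
  "deltas": [
    {"x": 0.72, "y": 0.68, "z": 1, "rx": 0, "ry": 0, "rz": 0, "gripper": 1},
    {"x": 0.71, "y": 0.68, "z": 1, "rx": 0, "ry": 0, "rz": 0, "gripper": 1},
    {"x": 0.71, "y": 0.68, "z": 1, "rx": 0, "ry": 0, "rz": 0, "gripper": 1},
    {"x": 0, "y": 0, "z": 1, "rx": 0, "ry": 0, "rz": 0, "gripper": 1},
    {"x": 0, "y": 0, "z": 1, "rx": 0, "ry": 0, "rz": 0, "gripper": 1},
    {"x": 0, "y": 0, "z": 0.6, "rx": 0, "ry": 0, "rz": 0, "gripper": 1},
    {"x": 0, "y": 0, "z": 0.3, "rx": 0, "ry": 0, "rz": 0, "gripper": 1},
    {"x": 0, "y": 0, "z": 0.18, "rx": 0, "ry": 0, "rz": 0, "gripper": 1},
    {"x": 0, "y": 0, "z": 0, "rx": 0, "ry": 0, "rz": 0, "gripper": 1},
    {"x": 0, "y": 0, "z": 0, "rx": 0, "ry": 0, "rz": 0, "gripper": -1},
    {"x": 0, "y": 0, "z": 0, "rx": 0, "ry": 0, "rz": 0, "gripper": -1},
    {"x": 0, "y": 0, "z": 0, "rx": 0, "ry": 0, "rz": 0, "gripper": -1}
  ]
}}

```text
time: 5.6
tool_pos: [0.4445, 0.1205, 0.0445]
orientation: [[1.0, -0.001, 0.001], [-0.001, -1.0, -0.0], [0.001, 0.0, -1.0]]
ft_force: [0.6, 0.4, -0.0]
opening: 0.0646
grip_force: 0.0
```

{"fn": "send_rows", "kwargs": {
  "deltas": [
    {"x": 0, "y": 0, "z": 0, "rx": 0, "ry": 0, "rz": 0, "gripper": -1},
    {"x": 0, "y": 0, "z": 0, "rx": 0, "ry": 0, "rz": 0, "gripper": -1},
    {"x": 0, "y": 0, "z": 0, "rx": 0, "ry": 0, "rz": 0, "gripper": -1}
  ]
}}

```text
time: 5.98
tool_pos: [0.4441, 0.1203, 0.044]
orientation: [[1.0, -0.001, 0.0], [-0.001, -1.0, -0.0], [0.0, 0.0, -1.0]]
ft_force: [-0.1, -0.5, 0.1]
opening: 0.0354
grip_force: 13.1
```

A row's shift is capped at 62.5 mm in total, so I came up 12 mm short and high. I'll open, correct (the knob is now centred between the jaws at y≈0.12) and grip again.

{"fn": "send_rows", "kwargs": {
  "deltas": [
    {"x": 0, "y": 0, "z": 0, "rx": 0, "ry": 0, "rz": 0, "gripper": 0.7},
    {"x": 0, "y": 0, "z": 0, "rx": 0, "ry": 0, "rz": 0, "gripper": 0.7},
    {"x": 0, "y": 0, "z": 0, "rx": 0, "ry": 0, "rz": 0, "gripper": 0.7},
    {"x": 0.24, "y": 0, "z": 0, "rx": 0, "ry": 0, "rz": 0, "gripper": 0.7},
    {"x": 0, "y": 0, "z": 0.32, "rx": 0, "ry": 0, "rz": 0, "gripper": 0.7},
    {"x": 0, "y": 0, "z": 0, "rx": 0, "ry": 0, "rz": 0, "gripper": 0.7},
    {"x": 0, "y": 0, "z": 0, "rx": 0, "ry": 0, "rz": 0, "gripper": -1},
    {"x": 0, "y": 0, "z": 0, "rx": 0, "ry": 0, "rz": 0, "gripper": -1},
    {"x": 0, "y": 0, "z": 0, "rx": 0, "ry": 0, "rz": 0, "gripper": -1},
    {"x": 0, "y": 0, "z": 0, "rx": 0, "ry": 0, "rz": 0, "gripper": -1},
    {"x": 0, "y": 0, "z": 0, "rx": 0, "ry": 0, "rz": 0, "gripper": -1}
  ]
}}

```text
time: 7.35
tool_pos: [0.4562, 0.1203, 0.0282]
orientation: [[1.0, -0.001, 0.0], [-0.001, -1.0, -0.0], [0.0, 0.0, -1.0]]
ft_force: [0.7, 0.6, 1.0]
opening: 0.0358
grip_force: 30.0
```

{"fn": "send_rows", "kwargs": {
  "deltas": [
    {"x": 0, "y": 0, "z": -0.5, "rx": 0, "ry": 0, "rz": 0, "gripper": -1},
    {"x": 0, "y": 0, "z": -0.8, "rx": 0, "ry": 0, "rz": 0, "gripper": -1},
    {"x": 0, "y": 0, "z": -0.5, "rx": 0, "ry": 0, "rz": 0, "gripper": -1},
    {"x": 0, "y": -0.8, "z": 0, "rx": 0, "ry": 0, "rz": 0, "gripper": -1},
    {"x": 0, "y": -0.8, "z": 0, "rx": 0, "ry": 0, "rz": 0, "gripper": -1},
    {"x": 0, "y": -0.8, "z": 0, "rx": 0, "ry": 0, "rz": 0, "gripper": -1},
    {"x": 0, "y": -0.8, "z": 0, "rx": 0, "ry": 0, "rz": 0, "gripper": -1},
    {"x": 0, "y": -0.6, "z": 0, "rx": 0, "ry": 0, "rz": 0, "gripper": -1},
    {"x": 0, "y": -0.44, "z": 0, "rx": 0, "ry": 0, "rz": 0, "gripper": -1},
    {"x": 0, "y": 0, "z": 0, "rx": 0, "ry": 0, "rz": 0, "gripper": -1},
    {"x": 0, "y": 0, "z": 0, "rx": 0, "ry": 0, "rz": 0, "gripper": -1}
  ]
}}

```text
time: 8.72
tool_pos: [0.4564, 0.3312, 0.1176]
orientation: [[1.0, -0.001, -0.0], [-0.001, -1.0, -0.001], [-0.0, 0.001, -1.0]]
ft_force: [-0.5, -0.3, -1.1]
opening: 0.0362
grip_force: 30.0
```

Run:
```python
from h import *
a=viewer.read_camera("scene")[180:360,440:640];b=viewer.read_camera("side")[270:450,240:440]
s=lambda i:cv2.resize(i,(400,360),interpolation=cv2.INTER_CUBIC)
cv2.imwrite("pics/k1.png",np.hstack([s(a),s(b)])[:,:,::-1]);o=monitor.get_obs();print(o["tool_pos"],o["joints"].round(2),o["opening"])
```

```text
[0.45676039 0.33082595 0.11779197] [ 0.05  0.35 -0.85  1.79  0.29  1.13 -2.47] 0.036134120903761086
```

View pics/k1.png

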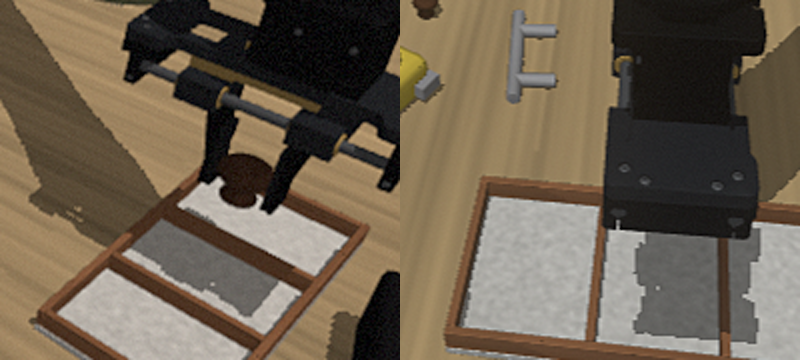

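The knob hangs upright between the jaws. I'll set it on the middle floor, 6 mm higher than where it was picked up.

{"fn": "send_rows", "kwargs": {
  "deltas": [
    {"x": 0, "y": 0, "z": 0.6, "rx": 0, "ry": 0, "rz": 0, "gripper": -1},
    {"x": 0, "y": 0, "z": 0.6, "rx": 0, "ry": 0, "rz": 0, "gripper": -1},
    {"x": 0, "y": 0, "z": 0.3, "rx": 0, "ry": 0, "rz": 0, "gripper": -1},
    {"x": 0, "y": 0, "z": 0.1, "rx": 0, "ry": 0, "rz": 0, "gripper": -1},
    {"x": 0, "y": 0, "z": 0.06, "rx": 0, "ry": 0, "rz": 0, "gripper": -1},
    {"x": 0, "y": 0, "z": 0, "rx": 0, "ry": 0, "rz": 0, "gripper": -1},
    {"x": 0, "y": 0, "z": 0, "rx": 0, "ry": 0, "rz": 0, "gripper": -1}
  ]
}}

```text
time: 9.7
tool_pos: [0.4567, 0.3327, 0.0357]
orientation: [[1.0, -0.001, 0.001], [-0.001, -1.0, 0.0], [0.001, -0.0, -1.0]]
ft_force: [-0.4, 0.6, -0.1]
opening: 0.0359
grip_force: 30.0
```

{"fn": "send_rows", "kwargs": {
  "deltas": [
    {"x": 0, "y": 0, "z": 0, "rx": 0, "ry": 0, "rz": 0, "gripper": 0.35},
    {"x": 0, "y": 0, "z": 0, "rx": 0, "ry": 0, "rz": 0, "gripper": 0.35},
    {"x": 0, "y": 0, "z": 0, "rx": 0, "ry": 0, "rz": 0, "gripper": 0.35},
    {"x": 0, "y": 0, "z": -0.3, "rx": 0, "ry": 0, "rz": 0, "gripper": 0.35},
    {"x": 0, "y": 0, "z": -0.8, "rx": 0, "ry": 0, "rz": 0, "gripper": 0.35},
    {"x": 0, "y": 0, "z": -1, "rx": 0, "ry": 0, "rz": 0, "gripper": 0.35},
    {"x": 0, "y": 0, "z": -1, "rx": 0, "ry": 0, "rz": 0, "gripper": 0.35},
    {"x": 0, "y": 0, "z": -1, "rx": 0, "ry": 0, "rz": 0, "gripper": 0.35}
  ]
}}

```text
time: 10.7
tool_pos: [0.456, 0.3326, 0.2428]
orientation: [[1.0, -0.0, 0.001], [-0.0, -1.0, 0.0], [0.001, -0.0, -1.0]]
ft_force: [1.2, 0.4, 0.9]
opening: 0.0585
grip_force: 0.0
```

Run:
```python
from h import *
b=viewer.read_camera("side")[330:480,240:500]
cv2.imwrite("pics/k2.png",cv2.resize(b,(520,300))[:,:,::-1]);o=monitor.get_obs();print(o["tool_pos"],o["joints"].round(2),o["opening"])
# knob centroid by dark mask in side
h=cv2.cvtColor(b,cv2.COLOR_RGB2HSV);m=((h[:,:,1]>90)&(h[:,:,2]<70)).astype(np.uint8)
for q in cv2.findContours(m,0,1)[0]:
  if cv2.contourArea(q)>80:
    x,y,w,hh=cv2.boundingRect(q);print((x+240,y+330,w,hh),plane(*pose("side"),(x+w/2+240,y+330+hh*.4),.030))
from seg import *
c,T,_=rects("w2","grey");I=lambda p,z=.015:plane(c,T,p,z)[:2]*1000
for k in ("grey",):
  for n in ("w1","w2"):
    c,T,Q=rects(n,k)
    for q in Q:
      P=np.array([plane(c,T,p[0],.015)[:2] for p in q])*1000
      if not(380<P[:,0].mean()<500 and -160<P[:,1].mean()<60):continue
      # symmetry axis: principal axis of filled region
      m=np.zeros((480,640),np.uint8);cv2.drawContours(m,[q],-1,1,-1);v,u=np.nonzero(m)
      G=np.array([plane(c,T,p,.015)[:2] for p in zip(u,v)])*1000
      mu=G.mean(0);w,V=np.linalg.eigh(np.cov((G-mu).T));print(n,"mean",mu,"axis deg",np.degrees(np.arctan2(V[1,1],V[0,1])),w, "ext",[(np.r_[((G-mu)@V[:,i]).min(),((G-mu)@V[:,i]).max()]).round(1) for i in (0,1)])
```

```text
[0.45836258 0.33518517 0.24981382] [ 0.1   0.23 -0.9   1.64  0.19  1.35 -2.39] 0.05845129460480324
(356, 390, 19, 25) [0.46328927 0.33271562 0.03      ]
(398, 372, 7, 41) [0.41532249 0.30947045 0.03      ]
w1 mean [ 441.6091 -116.8804] axis deg -179.54553514985892 [129.3988 662.5233] ext [array([-29.7,  28.5]), array([-49.8,  39.6])]
w1 mean [459.8849  -3.5623] axis deg -159.3802112176723 [133.4874 674.2124] ext [array([-29.1,  28.6]), array([-38.9,  52.8])]
w2 mean [ 441.0266 -115.7469] axis deg -178.8396231226263 [128.5622 666.2222] ext [array([-28.5,  28.5]), array([-52.4,  37.4])]
w2 mean [462.4434  -1.9891] axis deg -160.88174008167354 [134.1905 640.4344] ext [array([-29.1,  28.6]), array([-37.3,  51.7])]
```

View pics/k2.png

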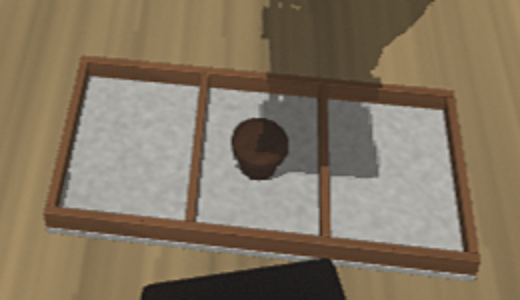

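The knob stands in the middle compartment at about (463,333). From the two views, hinge A's axis is at +20° with its grip point at (441,−10), and hinge B's axis is at −179° with its grip point at (461,−116). Next I'll go to hinge A.

{"fn": "send_rows", "kwargs": {
  "deltas": [
    {"x": -0.05, "y": 0.98, "z": 0, "rx": 0, "ry": 0, "rz": 0, "gripper": 0.15},
    {"x": -0.05, "y": 0.98, "z": 0, "rx": 0, "ry": 0, "rz": 0, "gripper": 0.15},
    {"x": -0.05, "y": 0.98, "z": 0, "rx": 0, "ry": 0, "rz": 0, "gripper": 0.15},
    {"x": -0.05, "y": 0.98, "z": 0, "rx": 0, "ry": 0, "rz": 0, "gripper": 0.15},
    {"x": -0.05, "y": 0.98, "z": 0, "rx": 0, "ry": 0, "rz": 0, "gripper": 0.15},
    {"x": -0.05, "y": 0.98, "z": 0, "rx": 0, "ry": 0, "rz": 0, "gripper": 0.15},
    {"x": -0.05, "y": 0.98, "z": 0, "rx": 0, "ry": 0, "rz": 0, "gripper": 0.15},
    {"x": 0, "y": 0, "z": 0.2, "rx": 0, "ry": 0, "rz": -0.88, "gripper": 0.15},
    {"x": 0, "y": 0, "z": 0.2, "rx": 0, "ry": 0, "rz": -0.87, "gripper": 0.15},
    {"x": 0, "y": 0, "z": 0.2, "rx": 0, "ry": 0, "rz": -0.87, "gripper": 0.15},
    {"x": 0, "y": 0, "z": 0.2, "rx": 0, "ry": 0, "rz": -0.87, "gripper": 0.15},
    {"x": 0, "y": 0, "z": 0.2, "rx": 0, "ry": 0, "rz": -0.87, "gripper": 0.15}
  ]
}}

```text
time: 12.25
tool_pos: [0.4386, -0.0102, 0.1904]
orientation: [[0.939, 0.344, 0.001], [0.344, -0.939, -0.001], [0.001, 0.001, -1.0]]
ft_force: [-0.2, 0.2, -0.6]
opening: 0.0502
grip_force: 0.0
```

{"fn": "send_rows", "kwargs": {
  "deltas": [
    {"x": 0, "y": 0, "z": 0, "rx": 0, "ry": 0, "rz": 0, "gripper": 0.15},
    {"x": 0, "y": 0, "z": 0, "rx": 0, "ry": 0, "rz": 0, "gripper": 0.15}
  ]
}}

```text
time: 12.5
tool_pos: [0.4388, -0.0104, 0.1908]
orientation: [[0.94, 0.34, 0.001], [0.34, -0.94, -0.0], [0.001, 0.001, -1.0]]
ft_force: [0.4, -0.2, 0.2]
opening: 0.0501
grip_force: 0.0
```

```bash
cat > to.py <<'E'
import sys
from h import *
# to.py x y z [tool_x_angle_deg]: remaining shift in tool units and rz units
o=monitor.get_obs();R=o["orientation"];t=np.array([float(a) for a in sys.argv[1:4]])
print("t",o["time"],"p",o["tool_pos"].round(4),"ang",np.degrees(np.arctan2(R[1,0],R[0,0])).round(2),"tilt",R[:,2].round(4),"j",o["joints"].round(2),"open",round(o["opening"],4))
print("shift units xyz",(R.T@(t-o["tool_pos"])/.05).round(2))
if len(sys.argv)>4: print("rz units",round(-(np.radians(float(sys.argv[4]))-np.arctan2(R[1,0],R[0,0]))/.08,2))
E
python3 to.py .4413 -.010 .025 20
```

```text
t 12.5 p [ 0.4388 -0.0104  0.1908] ang 19.9 tilt [ 1.2e-03 -5.0e-04 -1.0e+00] j [ 0.56 -0.09 -0.56  2.   -0.05  1.21 -1.21] open 0.0501
shift units xyz [0.05 0.01 3.32]
rz units -0.02
```

{"fn": "send_rows", "kwargs": {
  "deltas": [
    {"x": 0.05, "y": 0.01, "z": 1, "rx": 0, "ry": 0, "rz": 0, "gripper": 0.15},
    {"x": 0, "y": 0, "z": 1, "rx": 0, "ry": 0, "rz": 0, "gripper": 0.15},
    {"x": 0, "y": 0, "z": 0.7, "rx": 0, "ry": 0, "rz": 0, "gripper": 0.15},
    {"x": 0, "y": 0, "z": 0.4, "rx": 0, "ry": 0, "rz": 0, "gripper": 0.15},
    {"x": 0, "y": 0, "z": 0.22, "rx": 0, "ry": 0, "rz": 0, "gripper": 0.15},
    {"x": 0, "y": 0, "z": 0, "rx": 0, "ry": 0, "rz": 0, "gripper": 0.15},
    {"x": 0, "y": 0, "z": 0, "rx": 0, "ry": 0, "rz": 0, "gripper": -1},
    {"x": 0, "y": 0, "z": 0, "rx": 0, "ry": 0, "rz": 0, "gripper": -1},
    {"x": 0, "y": 0, "z": 0, "rx": 0, "ry": 0, "rz": 0, "gripper": -1},
    {"x": 0, "y": 0, "z": 0, "rx": 0, "ry": 0, "rz": 0, "gripper": -1},
    {"x": 0, "y": 0, "z": 0, "rx": 0, "ry": 0, "rz": 0, "gripper": -1}
  ]
}}

```text
time: 13.88
tool_pos: [0.4412, -0.0102, 0.0243]
orientation: [[0.94, 0.341, 0.0], [0.341, -0.94, -0.0], [0.0, 0.0, -1.0]]
ft_force: [-0.8, 0.5, 3.0]
opening: 0.0178
grip_force: 30.0
```

The opening is 17.8 mm, so it has the arm. Now lift and carry it to the far end compartment.

{"fn": "send_rows", "kwargs": {
  "deltas": [
    {"x": 0, "y": 0, "z": -0.4, "rx": 0, "ry": 0, "rz": 0, "gripper": -1},
    {"x": 0, "y": 0, "z": -0.7, "rx": 0, "ry": 0, "rz": 0, "gripper": -1},
    {"x": 0, "y": 0, "z": -0.7, "rx": 0, "ry": 0, "rz": 0, "gripper": -1},
    {"x": 0, "y": 0, "z": -0.12, "rx": 0, "ry": 0, "rz": 0, "gripper": -1},
    {"x": 0.3, "y": -0.39, "z": 0, "rx": 0, "ry": 0, "rz": 0, "gripper": -1},
    {"x": 0.59, "y": -0.78, "z": 0, "rx": 0, "ry": 0, "rz": 0, "gripper": -1},
    {"x": 0.59, "y": -0.78, "z": 0, "rx": 0, "ry": 0, "rz": 0, "gripper": -1},
    {"x": 0.59, "y": -0.78, "z": 0, "rx": 0, "ry": 0, "rz": 0, "gripper": -1},
    {"x": 0.59, "y": -0.78, "z": 0, "rx": 0, "ry": 0, "rz": 0, "gripper": -1},
    {"x": 0.59, "y": -0.78, "z": 0, "rx": 0, "ry": 0, "rz": 0, "gripper": -1},
    {"x": 0.56, "y": -0.75, "z": 0, "rx": 0, "ry": 0, "rz": 0, "gripper": -1},
    {"x": 0.3, "y": -0.39, "z": 0, "rx": 0, "ry": 0, "rz": 0, "gripper": -1}
  ]
}}

```text
time: 15.38
tool_pos: [0.5406, 0.3178, 0.118]
orientation: [[0.939, 0.344, -0.003], [0.344, -0.939, 0.001], [-0.002, -0.002, -1.0]]
ft_force: [-0.5, -0.6, -0.5]
opening: 0.0176
grip_force: 30.0
```

{"fn": "send_rows", "kwargs": {
  "deltas": [
    {"x": 0, "y": 0, "z": 0, "rx": 0, "ry": 0, "rz": -1, "gripper": -1},
    {"x": 0, "y": 0, "z": 0, "rx": 0, "ry": 0, "rz": -1, "gripper": -1},
    {"x": 0, "y": 0, "z": 0, "rx": 0, "ry": 0, "rz": -1, "gripper": -1},
    {"x": 0, "y": 0, "z": 0, "rx": 0, "ry": 0, "rz": -1, "gripper": -1},
    {"x": 0, "y": 0, "z": 0, "rx": 0, "ry": 0, "rz": -1, "gripper": -1},
    {"x": 0, "y": 0, "z": 0, "rx": 0, "ry": 0, "rz": -1, "gripper": -1},
    {"x": 0, "y": 0, "z": 0, "rx": 0, "ry": 0, "rz": -1, "gripper": -1},
    {"x": 0, "y": 0, "z": 0, "rx": 0, "ry": 0, "rz": -1, "gripper": -1},
    {"x": 0, "y": 0, "z": 0, "rx": 0, "ry": 0, "rz": -1, "gripper": -1},
    {"x": 0, "y": 0, "z": 0, "rx": 0, "ry": 0, "rz": -1, "gripper": -1},
    {"x": 0, "y": 0, "z": 0, "rx": 0, "ry": 0, "rz": -1, "gripper": -1},
    {"x": 0, "y": 0, "z": 0, "rx": 0, "ry": 0, "rz": -1, "gripper": -1}
  ]
}}

```text
time: 16.88
tool_pos: [0.5409, 0.3146, 0.1181]
orientation: [[0.257, 0.966, -0.002], [0.966, -0.257, -0.001], [-0.002, -0.002, -1.0]]
ft_force: [0.4, 0.6, -0.2]
opening: 0.0182
grip_force: 30.0
```

{"fn": "send_rows", "kwargs": {
  "deltas": [
    {"x": 0, "y": 0, "z": 0, "rx": 0, "ry": 0, "rz": -1, "gripper": -1},
    {"x": 0, "y": 0, "z": 0, "rx": 0, "ry": 0, "rz": -1, "gripper": -1},
    {"x": 0, "y": 0, "z": 0, "rx": 0, "ry": 0, "rz": -0.9, "gripper": -1},
    {"x": 0, "y": 0, "z": 0, "rx": 0, "ry": 0, "rz": 0, "gripper": -1},
    {"x": 0, "y": 0, "z": 0, "rx": 0, "ry": 0, "rz": 0, "gripper": -1}
  ]
}}

```text
time: 17.5
tool_pos: [0.5413, 0.3148, 0.1191]
orientation: [[0.032, 0.999, -0.001], [0.999, -0.032, -0.001], [-0.001, -0.001, -1.0]]
ft_force: [-0.1, -0.2, -0.9]
opening: 0.0175
grip_force: 30.0
```

```bash
python3 to.py .5416 .3153 .031 88.3
python3 - <<'E'
from h import *
a=viewer.read_camera("scene")[200:400,400:640];b=viewer.read_camera("side")[300:480,200:500]
cv2.imwrite("pics/k3.png",np.hstack([cv2.resize(a,(400,333)),cv2.resize(b,(400,333))])[:,:,::-1])
E
```

```text
t 17.5 p [0.5413 0.3148 0.1191] ang 88.17 tilt [-1.1e-03 -6.0e-04 -1.0e+00] j [ 0.17  0.55 -0.97  1.63  0.48  1.22 -0.94] open 0.0175
shift units xyz [0.01 0.01 1.76]
rz units -0.03
```

View pics/k3.png

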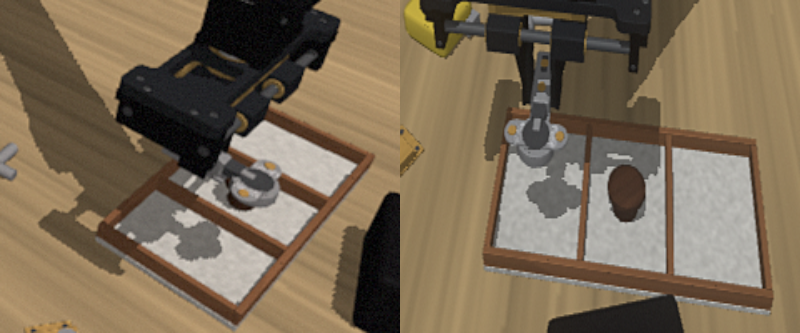

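The hinge is level and aligned above the far compartment, with its shadow inside it. I'll lower and release.

{"fn": "send_rows", "kwargs": {
  "deltas": [
    {"x": 0, "y": 0, "z": 0.6, "rx": 0, "ry": 0, "rz": 0, "gripper": -1},
    {"x": 0, "y": 0, "z": 0.6, "rx": 0, "ry": 0, "rz": 0, "gripper": -1},
    {"x": 0, "y": 0, "z": 0.35, "rx": 0, "ry": 0, "rz": 0, "gripper": -1},
    {"x": 0, "y": 0, "z": 0.15, "rx": 0, "ry": 0, "rz": 0, "gripper": -1},
    {"x": 0, "y": 0, "z": 0.06, "rx": 0, "ry": 0, "rz": 0, "gripper": -1},
    {"x": 0, "y": 0, "z": 0, "rx": 0, "ry": 0, "rz": 0, "gripper": -1},
    {"x": 0, "y": 0, "z": 0, "rx": 0, "ry": 0, "rz": 0, "gripper": -1}
  ]
}}

```text
time: 18.48
tool_pos: [0.5421, 0.3154, 0.0328]
orientation: [[0.031, 1.0, 0.001], [1.0, -0.031, 0.0], [0.0, 0.001, -1.0]]
ft_force: [-0.3, -0.5, -0.9]
opening: 0.0177
grip_force: 30.0
```

{"fn": "send_rows", "kwargs": {
  "deltas": [
    {"x": 0, "y": 0, "z": 0, "rx": 0, "ry": 0, "rz": 0, "gripper": -0.3},
    {"x": 0, "y": 0, "z": 0, "rx": 0, "ry": 0, "rz": 0, "gripper": -0.3},
    {"x": 0, "y": 0, "z": 0, "rx": 0, "ry": 0, "rz": 0, "gripper": -0.3},
    {"x": 0, "y": 0, "z": -0.3, "rx": 0, "ry": 0, "rz": 0, "gripper": -0.3},
    {"x": 0, "y": 0, "z": -0.8, "rx": 0, "ry": 0, "rz": 0, "gripper": -0.3},
    {"x": 0, "y": 0, "z": -1, "rx": 0, "ry": 0, "rz": 0, "gripper": 0},
    {"x": 0, "y": 0, "z": -1, "rx": 0, "ry": 0, "rz": 0, "gripper": 0.15},
    {"x": 0, "y": 0, "z": 0, "rx": 0, "ry": 0, "rz": 0, "gripper": 0.15},
    {"x": 0, "y": 0, "z": 0, "rx": 0, "ry": 0, "rz": 0, "gripper": 0.15}
  ]
}}

```text
time: 19.6
tool_pos: [0.5415, 0.3149, 0.1873]
orientation: [[0.031, 1.0, 0.001], [1.0, -0.031, -0.001], [-0.001, 0.001, -1.0]]
ft_force: [-0.5, 0.1, -0.3]
opening: 0.0489
grip_force: 0.0
```

```bash
python3 to.py .4613 -.116 .025 0
```

```text
t 19.6 p [0.5415 0.3149 0.1873] ang 88.23 tilt [ 6.e-04 -6.e-04 -1.e+00] j [ 0.19  0.49 -1.01  1.56  0.42  1.33 -0.9 ] open 0.0489
shift units xyz [-8.66 -1.34  3.25]
rz units 19.25
```

{"fn": "send_rows", "kwargs": {
  "deltas": [
    {"x": -0.96, "y": -0.15, "z": 0, "rx": 0, "ry": 0, "rz": 0, "gripper": 0.15},
    {"x": -0.96, "y": -0.15, "z": 0, "rx": 0, "ry": 0, "rz": 0, "gripper": 0.15},
    {"x": -0.96, "y": -0.15, "z": 0, "rx": 0, "ry": 0, "rz": 0, "gripper": 0.15},
    {"x": -0.96, "y": -0.15, "z": 0, "rx": 0, "ry": 0, "rz": 0, "gripper": 0.15},
    {"x": -0.96, "y": -0.15, "z": 0, "rx": 0, "ry": 0, "rz": 0, "gripper": 0.15},
    {"x": -0.96, "y": -0.15, "z": 0, "rx": 0, "ry": 0, "rz": 0, "gripper": 0.15},
    {"x": -0.96, "y": -0.15, "z": 0, "rx": 0, "ry": 0, "rz": 0, "gripper": 0.15},
    {"x": -0.96, "y": -0.15, "z": 0, "rx": 0, "ry": 0, "rz": 0, "gripper": 0.15},
    {"x": -0.96, "y": -0.14, "z": 0, "rx": 0, "ry": 0, "rz": 0, "gripper": 0.15},
    {"x": 0, "y": 0, "z": 0, "rx": 0, "ry": 0, "rz": 1, "gripper": 0.15},
    {"x": 0, "y": 0, "z": 0, "rx": 0, "ry": 0, "rz": 1, "gripper": 0.15},
    {"x": 0, "y": 0, "z": 0, "rx": 0, "ry": 0, "rz": 1, "gripper": 0.15}
  ]
}}

```text
time: 21.1
tool_pos: [0.4602, -0.1147, 0.1858]
orientation: [[0.271, 0.963, -0.002], [0.963, -0.271, 0.001], [0.0, -0.003, -1.0]]
ft_force: [1.5, -1.2, -0.7]
opening: 0.0501
grip_force: 0.0
```

{"fn": "send_rows", "kwargs": {
  "deltas": [
    {"x": 0, "y": 0, "z": 0, "rx": 0, "ry": 0, "rz": 1, "gripper": 0.15},
    {"x": 0, "y": 0, "z": 0, "rx": 0, "ry": 0, "rz": 1, "gripper": 0.15},
    {"x": 0, "y": 0, "z": 0, "rx": 0, "ry": 0, "rz": 1, "gripper": 0.15},
    {"x": 0, "y": 0, "z": 0, "rx": 0, "ry": 0, "rz": 1, "gripper": 0.15},
    {"x": 0, "y": 0, "z": 0, "rx": 0, "ry": 0, "rz": 1, "gripper": 0.15},
    {"x": 0, "y": 0, "z": 0, "rx": 0, "ry": 0, "rz": 1, "gripper": 0.15},
    {"x": 0, "y": 0, "z": 0, "rx": 0, "ry": 0, "rz": 1, "gripper": 0.15},
    {"x": 0, "y": 0, "z": 0, "rx": 0, "ry": 0, "rz": 1, "gripper": 0.15},
    {"x": 0, "y": 0, "z": 0, "rx": 0, "ry": 0, "rz": 1, "gripper": 0.15},
    {"x": 0, "y": 0, "z": 0, "rx": 0, "ry": 0, "rz": 1, "gripper": 0.15},
    {"x": 0, "y": 0, "z": 0, "rx": 0, "ry": 0, "rz": 1, "gripper": 0.15},
    {"x": 0, "y": 0, "z": 0, "rx": 0, "ry": 0, "rz": 1, "gripper": 0.15}
  ]
}}

```text
time: 22.6
tool_pos: [0.4602, -0.1145, 0.1857]
orientation: [[0.944, 0.331, -0.002], [0.331, -0.944, 0.001], [-0.002, -0.002, -1.0]]
ft_force: [-0.5, -0.5, -0.8]
opening: 0.0497
grip_force: 0.0
```

{"fn": "send_rows", "kwargs": {
  "deltas": [
    {"x": 0, "y": 0, "z": 0, "rx": 0, "ry": 0, "rz": 1, "gripper": 0.15},
    {"x": 0, "y": 0, "z": 0, "rx": 0, "ry": 0, "rz": 1, "gripper": 0.15},
    {"x": 0, "y": 0, "z": 0, "rx": 0, "ry": 0, "rz": 1, "gripper": 0.15},
    {"x": 0, "y": 0, "z": 0, "rx": 0, "ry": 0, "rz": 1, "gripper": 0.15},
    {"x": 0, "y": 0, "z": 0, "rx": 0, "ry": 0, "rz": 0.25, "gripper": 0.15},
    {"x": 0, "y": 0, "z": 0, "rx": 0, "ry": 0, "rz": 0, "gripper": 0.15},
    {"x": 0, "y": 0, "z": 0, "rx": 0, "ry": 0, "rz": 0, "gripper": 0.15}
  ]
}}

```text
time: 23.48
tool_pos: [0.4612, -0.1146, 0.1868]
orientation: [[1.0, 0.001, -0.0], [0.001, -1.0, 0.0], [-0.0, -0.0, -1.0]]
ft_force: [-0.4, 0.5, -0.5]
opening: 0.0501
grip_force: 0.0
```

```bash
python3 to.py .4613 -.116 .025 0.8
```

```text
t 23.475 p [ 0.4612 -0.1146  0.1868] ang 0.04 tilt [-4.e-04  1.e-04 -1.e+00] j [ 1.11  0.03 -0.92  1.92  0.02  1.21 -1.39] open 0.0501
shift units xyz [0.   0.03 3.24]
rz units -0.17
```

{"fn": "send_rows", "kwargs": {
  "deltas": [
    {"x": 0, "y": 0.03, "z": 1, "rx": 0, "ry": 0, "rz": -0.17, "gripper": 0.15},
    {"x": 0, "y": 0, "z": 1, "rx": 0, "ry": 0, "rz": 0, "gripper": 0.15},
    {"x": 0, "y": 0, "z": 0.7, "rx": 0, "ry": 0, "rz": 0, "gripper": 0.15},
    {"x": 0, "y": 0, "z": 0.4, "rx": 0, "ry": 0, "rz": 0, "gripper": 0.15},
    {"x": 0, "y": 0, "z": 0.14, "rx": 0, "ry": 0, "rz": 0, "gripper": 0.15},
    {"x": 0, "y": 0, "z": 0, "rx": 0, "ry": 0, "rz": 0, "gripper": 0.15},
    {"x": 0, "y": 0, "z": 0, "rx": 0, "ry": 0, "rz": 0, "gripper": -1},
    {"x": 0, "y": 0, "z": 0, "rx": 0, "ry": 0, "rz": 0, "gripper": -1},
    {"x": 0, "y": 0, "z": 0, "rx": 0, "ry": 0, "rz": 0, "gripper": -1},
    {"x": 0, "y": 0, "z": 0, "rx": 0, "ry": 0, "rz": 0, "gripper": -1},
    {"x": 0, "y": 0, "z": 0, "rx": 0, "ry": 0, "rz": 0, "gripper": -1}
  ]
}}

```text
time: 24.85
tool_pos: [0.4616, -0.1162, 0.0253]
orientation: [[1.0, 0.014, 0.0], [0.014, -1.0, -0.0], [0.0, 0.0, -1.0]]
ft_force: [-0.5, 0.8, 3.2]
opening: 0.0178
grip_force: 30.0
```

The hinge is gripped. I'll carry it to the near end compartment, moving in y first to stay within reach.

{"fn": "send_rows", "kwargs": {
  "deltas": [
    {"x": 0, "y": 0, "z": -0.5, "rx": 0, "ry": 0, "rz": 0, "gripper": -1},
    {"x": 0, "y": 0, "z": -0.8, "rx": 0, "ry": 0, "rz": 0, "gripper": -1},
    {"x": 0, "y": -0.4, "z": -0.7, "rx": 0, "ry": 0, "rz": 0, "gripper": -1},
    {"x": 0, "y": -1, "z": 0, "rx": 0, "ry": 0, "rz": 0, "gripper": -1},
    {"x": 0, "y": -1, "z": 0, "rx": 0, "ry": 0, "rz": 0, "gripper": -1},
    {"x": 0, "y": -1, "z": 0, "rx": 0, "ry": 0, "rz": 0, "gripper": -1},
    {"x": 0, "y": -1, "z": 0, "rx": 0, "ry": 0, "rz": 0, "gripper": -1},
    {"x": 0, "y": -1, "z": 0, "rx": 0, "ry": 0, "rz": 0, "gripper": -1},
    {"x": 0, "y": -1, "z": 0, "rx": 0, "ry": 0, "rz": 0, "gripper": -1},
    {"x": 0, "y": -1, "z": 0, "rx": 0, "ry": 0, "rz": -1, "gripper": -1},
    {"x": 0, "y": 0, "z": 0, "rx": 0, "ry": 0, "rz": -1, "gripper": -1},
    {"x": 0, "y": 0, "z": 0, "rx": 0, "ry": 0, "rz": -1, "gripper": -1}
  ]
}}

```text
time: 26.35
tool_pos: [0.4556, 0.2549, 0.1246]
orientation: [[0.967, 0.256, -0.001], [0.256, -0.967, -0.0], [-0.001, -0.0, -1.0]]
ft_force: [-0.5, -0.3, -1.6]
opening: 0.0175
grip_force: 30.0
```

{"fn": "send_rows", "kwargs": {
  "deltas": [
    {"x": 0, "y": 0, "z": 0, "rx": 0, "ry": 0, "rz": -1, "gripper": -1},
    {"x": 0, "y": 0, "z": 0, "rx": 0, "ry": 0, "rz": -1, "gripper": -1},
    {"x": 0, "y": 0, "z": 0, "rx": 0, "ry": 0, "rz": -1, "gripper": -1},
    {"x": 0, "y": 0, "z": 0, "rx": 0, "ry": 0, "rz": -1, "gripper": -1},
    {"x": 0, "y": 0, "z": 0, "rx": 0, "ry": 0, "rz": -1, "gripper": -1},
    {"x": 0, "y": 0, "z": 0, "rx": 0, "ry": 0, "rz": -1, "gripper": -1},
    {"x": 0, "y": 0, "z": 0, "rx": 0, "ry": 0, "rz": -1, "gripper": -1},
    {"x": 0, "y": 0, "z": 0, "rx": 0, "ry": 0, "rz": -1, "gripper": -1},
    {"x": 0, "y": 0, "z": 0, "rx": 0, "ry": 0, "rz": -1, "gripper": -1},
    {"x": 0, "y": 0, "z": 0, "rx": 0, "ry": 0, "rz": -1, "gripper": -1},
    {"x": 0, "y": 0, "z": 0, "rx": 0, "ry": 0, "rz": -1, "gripper": -1},
    {"x": 0, "y": 0, "z": 0, "rx": 0, "ry": 0, "rz": -1, "gripper": -1}
  ]
}}

```text
time: 27.85
tool_pos: [0.4562, 0.2534, 0.1246]
orientation: [[0.347, 0.938, -0.0], [0.938, -0.347, -0.001], [-0.001, -0.0, -1.0]]
ft_force: [-0.3, -0.4, -0.7]
opening: 0.0178
grip_force: 30.0
```

{"fn": "send_rows", "kwargs": {
  "deltas": [
    {"x": 0, "y": 0, "z": 0, "rx": 0, "ry": 0, "rz": -1, "gripper": -1},
    {"x": 0, "y": 0, "z": 0, "rx": 0, "ry": 0, "rz": -1, "gripper": -1},
    {"x": 0, "y": 0, "z": 0, "rx": 0, "ry": 0, "rz": -1, "gripper": -1},
    {"x": 0, "y": 0, "z": 0, "rx": 0, "ry": 0, "rz": -1, "gripper": -1},
    {"x": 0, "y": 0, "z": 0, "rx": 0, "ry": 0, "rz": 0, "gripper": -1},
    {"x": 0, "y": 0, "z": 0, "rx": 0, "ry": 0, "rz": 0, "gripper": -1}
  ]
}}

```text
time: 28.6
tool_pos: [0.4563, 0.2536, 0.1248]
orientation: [[0.039, 0.999, -0.0], [0.999, -0.039, -0.0], [-0.0, -0.0, -1.0]]
ft_force: [0.3, -0.3, -1.4]
opening: 0.0176
grip_force: 30.0
```

```bash
python3 to.py .3709 .3485 .0325 88.3
```

```text
t 28.6 p [0.4563 0.2536 0.1248] ang 87.79 tilt [-1.e-04 -4.e-04 -1.e+00] j [ 0.56  0.48 -1.35  1.88  0.5   1.19 -0.99] open 0.0176
shift units xyz [ 1.83 -1.78  1.85]
rz units -0.11
```

Joint 3 is at −1.35, close to its −1.38 limit, so I'll step gently and watch it.

{"fn": "send_rows", "kwargs": {
  "deltas": [
    {"x": 0.1, "y": -0.4, "z": 0, "rx": 0, "ry": 0, "rz": 0, "gripper": -1},
    {"x": 0.1, "y": -0.4, "z": 0, "rx": 0, "ry": 0, "rz": 0, "gripper": -1},
    {"x": 0, "y": 0, "z": 0, "rx": 0, "ry": 0, "rz": 0, "gripper": -1}
  ]
}}

```text
time: 28.98
tool_pos: [0.4158, 0.2655, 0.125]
orientation: [[0.036, 0.999, 0.001], [0.999, -0.036, -0.002], [-0.002, 0.001, -1.0]]
ft_force: [-0.4, -0.4, -0.2]
opening: 0.0179
grip_force: 30.0
```

```bash
python3 to.py .3709 .3485 .0325 88.3
```

```text
t 28.975 p [0.4158 0.2655 0.125 ] ang 87.95 tilt [ 0.0011 -0.002  -1.    ] j [ 0.57  0.37 -1.36  1.94  0.4   1.15 -0.98] open 0.0179
shift units xyz [ 1.63 -0.96  1.85]
rz units -0.08
```

The controller holds j3 at its margin, so I can continue.

{"fn": "send_rows", "kwargs": {
  "deltas": [
    {"x": 0.35, "y": -0.22, "z": 0, "rx": 0, "ry": 0, "rz": 0, "gripper": -1},
    {"x": 0.35, "y": -0.22, "z": 0, "rx": 0, "ry": 0, "rz": 0, "gripper": -1},
    {"x": 0.35, "y": -0.22, "z": 0, "rx": 0, "ry": 0, "rz": 0, "gripper": -1},
    {"x": 0.35, "y": -0.2, "z": 0, "rx": 0, "ry": 0, "rz": 0, "gripper": -1},
    {"x": 0.23, "y": -0.1, "z": 0, "rx": 0, "ry": 0, "rz": -0.08, "gripper": -1},
    {"x": 0, "y": 0, "z": 0, "rx": 0, "ry": 0, "rz": 0, "gripper": -1},
    {"x": 0, "y": 0, "z": 0, "rx": 0, "ry": 0, "rz": 0, "gripper": -1}
  ]
}}

```text
time: 29.85
tool_pos: [0.3726, 0.3478, 0.1248]
orientation: [[0.032, 0.999, -0.0], [0.999, -0.032, -0.001], [-0.001, 0.0, -1.0]]
ft_force: [0.3, 1.0, -0.6]
opening: 0.0176
grip_force: 30.0
```

```bash
python3 to.py .3709 .3485 .0325 88.3
```

```text
t 29.85 p [0.3726 0.3478 0.1248] ang 88.16 tilt [-0.e+00 -6.e-04 -1.e+00] j [ 0.33  0.4  -1.31  1.91  0.42  1.16 -1.17] open 0.0176
shift units xyz [ 0.01 -0.04  1.85]
rz units -0.03
```

{"fn": "send_rows", "kwargs": {
  "deltas": [
    {"x": 0, "y": -0.04, "z": 0.6, "rx": 0, "ry": 0, "rz": 0, "gripper": -1},
    {"x": 0, "y": 0, "z": 0.6, "rx": 0, "ry": 0, "rz": 0, "gripper": -1},
    {"x": 0, "y": 0, "z": 0.4, "rx": 0, "ry": 0, "rz": 0, "gripper": -1},
    {"x": 0, "y": 0, "z": 0.19, "rx": 0, "ry": 0, "rz": 0, "gripper": -1},
    {"x": 0, "y": 0, "z": 0.06, "rx": 0, "ry": 0, "rz": 0, "gripper": -1},
    {"x": 0, "y": 0, "z": 0, "rx": 0, "ry": 0, "rz": 0, "gripper": -1},
    {"x": 0, "y": 0, "z": 0, "rx": 0, "ry": 0, "rz": 0, "gripper": -1}
  ]
}}

```text
time: 30.72
tool_pos: [0.3703, 0.349, 0.0332]
orientation: [[0.031, 1.0, 0.001], [1.0, -0.031, 0.001], [0.001, 0.001, -1.0]]
ft_force: [0.8, -0.1, -1.6]
opening: 0.0174
grip_force: 30.0
```

{"fn": "send_rows", "kwargs": {
  "deltas": [
    {"x": 0, "y": 0, "z": 0, "rx": 0, "ry": 0, "rz": 0, "gripper": -0.3},
    {"x": 0, "y": 0, "z": 0, "rx": 0, "ry": 0, "rz": 0, "gripper": -0.3},
    {"x": 0, "y": 0, "z": 0, "rx": 0, "ry": 0, "rz": 0, "gripper": -0.3},
    {"x": 0, "y": 0, "z": -0.3, "rx": 0, "ry": 0, "rz": 0, "gripper": -0.3},
    {"x": 0, "y": 0, "z": -0.8, "rx": 0, "ry": 0, "rz": 0, "gripper": -0.3},
    {"x": 0, "y": 0, "z": -1, "rx": 0, "ry": 0, "rz": 0, "gripper": 0},
    {"x": 0, "y": 0, "z": -1, "rx": 0, "ry": 0, "rz": 0, "gripper": 0.15},
    {"x": 0, "y": 0, "z": 0, "rx": 0, "ry": 0, "rz": 0, "gripper": 0.15},
    {"x": 0, "y": 0, "z": 0, "rx": 0, "ry": 0, "rz": 0, "gripper": 0.15}
  ]
}}

```text
time: 31.85
tool_pos: [0.3698, 0.3482, 0.1875]
orientation: [[0.031, 1.0, 0.001], [1.0, -0.031, -0.001], [-0.001, 0.001, -1.0]]
ft_force: [0.5, -0.1, -0.1]
opening: 0.0497
grip_force: 0.0
```

```bash
python3 to.py .56 -.108 .15 94.6
python3 - <<'E'
from h import *
b=viewer.read_camera("side")[330:480,240:500]
cv2.imwrite("pics/k4.png",cv2.resize(b,(520,300))[:,:,::-1])
from seg import *
# long pull at plane of bar axis height, from w2
c,T,Q=rects("w2","grey")
for q in Q:
    xy,w,h,a=wrect(c,T,q,.006)
    if 170<w<190: print("pull",xy,w,h,a)
# two-view height of bar ends: scene blob vs w2
S=pose("scene")
for s,w in (((264,221),(180,100)),((329,252),(331,88))): 
  for s2 in (((264,221)),((329,252))):
    pass
E
```

```text
t 31.85 p [0.3698 0.3482 0.1875] ang 88.23 tilt [ 8.0e-04 -1.2e-03 -1.0e+00] j [ 0.39  0.28 -1.34  1.84  0.29  1.25 -1.07] open 0.0497
shift units xyz [-9.    4.08  0.76]
rz units -1.39
pull [ 563.8081 -106.0758] 181.80189514160156 40.27510070800781 -85.43061971664429
```

View pics/k4.png

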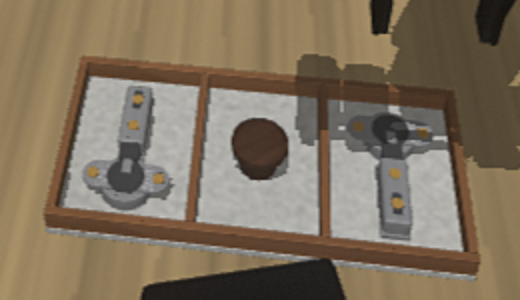

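The door kit is in: both hinges lie flat with the knob upright between them. The long pull's outline centre is (564,−106), and its bar centre is (578,−105), which the earlier triangulation also gave, with the axis at 94.6° and the posts pointing −x.

{"fn": "send_rows", "kwargs": {
  "deltas": [
    {"x": -0.99, "y": 0.49, "z": 0, "rx": 0, "ry": 0, "rz": 0, "gripper": 0.15},
    {"x": -0.99, "y": 0.49, "z": 0, "rx": 0, "ry": 0, "rz": 0, "gripper": 0.15},
    {"x": -0.99, "y": 0.49, "z": 0, "rx": 0, "ry": 0, "rz": 0, "gripper": 0.15},
    {"x": -0.99, "y": 0.49, "z": 0, "rx": 0, "ry": 0, "rz": 0, "gripper": 0.15},
    {"x": -0.99, "y": 0.49, "z": 0, "rx": 0, "ry": 0, "rz": 0, "gripper": 0.15},
    {"x": -0.99, "y": 0.49, "z": 0, "rx": 0, "ry": 0, "rz": 0, "gripper": 0.15},
    {"x": -0.99, "y": 0.49, "z": 0, "rx": 0, "ry": 0, "rz": 0, "gripper": 0.15},
    {"x": -0.99, "y": 0.49, "z": 0, "rx": 0, "ry": 0, "rz": 0, "gripper": 0.15},
    {"x": -0.99, "y": 0.49, "z": 0, "rx": 0, "ry": 0, "rz": 0, "gripper": 0.15},
    {"x": 0, "y": 0, "z": 0, "rx": 0, "ry": 0, "rz": -0.7, "gripper": 0.15},
    {"x": 0, "y": 0, "z": 0, "rx": 0, "ry": 0, "rz": -0.7, "gripper": 0.15},
    {"x": 0, "y": 0, "z": 0, "rx": 0, "ry": 0, "rz": 0, "gripper": 0.15}
  ]
}}

```text
time: 33.4
tool_pos: [0.5756, -0.1032, 0.1858]
orientation: [[-0.081, 0.997, -0.003], [0.997, 0.081, 0.002], [0.002, -0.003, -1.0]]
ft_force: [-0.7, 0.0, 0.5]
opening: 0.0499
grip_force: 0.0
```

{"fn": "send_rows", "kwargs": {
  "deltas": [
    {"x": 0, "y": 0, "z": 0, "rx": 0, "ry": 0, "rz": 0, "gripper": 0.15}
  ]
}}

```text
time: 33.52
tool_pos: [0.576, -0.1032, 0.1866]
orientation: [[-0.081, 0.997, -0.001], [0.997, 0.081, 0.0], [0.001, -0.001, -1.0]]
ft_force: [0.4, -0.3, 0.5]
opening: 0.0502
grip_force: 0.0
```

```bash
python3 to.py .578 -.105 .025 94.6
```

```text
t 33.525 p [ 0.576  -0.1032  0.1866] ang 94.64 tilt [-1.4e-03  4.0e-04 -1.0e+00] j [ 1.02  0.43 -1.11  1.66  0.39  1.3  -0.08] open 0.0502
shift units xyz [-0.04  0.04  3.23]
rz units 0.01
```

{"fn": "send_rows", "kwargs": {
  "deltas": [
    {"x": -0.03, "y": 0.03, "z": 1, "rx": 0, "ry": 0, "rz": 0, "gripper": 0.15},
    {"x": 0, "y": 0, "z": 1, "rx": 0, "ry": 0, "rz": 0, "gripper": 0.15},
    {"x": 0, "y": 0, "z": 0.7, "rx": 0, "ry": 0, "rz": 0, "gripper": 0.15},
    {"x": 0, "y": 0, "z": 0.4, "rx": 0, "ry": 0, "rz": 0, "gripper": 0.15},
    {"x": 0, "y": 0, "z": 0.13, "rx": 0, "ry": 0, "rz": 0, "gripper": 0.15},
    {"x": 0, "y": 0, "z": 0, "rx": 0, "ry": 0, "rz": 0, "gripper": 0.15},
    {"x": 0, "y": 0, "z": 0, "rx": 0, "ry": 0, "rz": 0, "gripper": -1},
    {"x": 0, "y": 0, "z": 0, "rx": 0, "ry": 0, "rz": 0, "gripper": -1},
    {"x": 0, "y": 0, "z": 0, "rx": 0, "ry": 0, "rz": 0, "gripper": -1},
    {"x": 0, "y": 0, "z": 0, "rx": 0, "ry": 0, "rz": 0, "gripper": -1},
    {"x": 0, "y": 0, "z": 0, "rx": 0, "ry": 0, "rz": 0, "gripper": -1}
  ]
}}

```text
time: 34.9
tool_pos: [0.5781, -0.105, 0.0261]
orientation: [[-0.081, 0.997, 0.0], [0.997, 0.081, -0.0], [-0.0, -0.0, -1.0]]
ft_force: [-0.9, -0.3, 0.9]
opening: 0.0112
grip_force: 30.0
```

{"fn": "send_rows", "kwargs": {
  "deltas": [
    {"x": 0, "y": 0, "z": -0.4, "rx": 0, "ry": 0, "rz": 0, "gripper": -1},
    {"x": 0, "y": 0, "z": -0.7, "rx": 0, "ry": 0, "rz": 0, "gripper": -1},
    {"x": 0, "y": 0, "z": -0.7, "rx": 0, "ry": 0, "rz": 0, "gripper": -1},
    {"x": 0, "y": 0, "z": -0.2, "rx": 0, "ry": 0, "rz": 0, "gripper": -1},
    {"x": 0, "y": 0, "z": 0, "rx": 0, "ry": 0, "rz": 0, "gripper": -1}
  ]
}}

```text
time: 35.52
tool_pos: [0.5782, -0.1051, 0.1265]
orientation: [[-0.081, 0.997, 0.001], [0.997, 0.081, -0.001], [-0.001, 0.001, -1.0]]
ft_force: [-0.1, -0.3, -1.6]
opening: 0.0109
grip_force: 30.0
```

```bash
python3 to.py .4203 -.3255 .0325 -4
python3 - <<'E'
from h import *
b=viewer.read_camera("scene")[120:320,180:480]
cv2.imwrite("pics/k5.png",cv2.resize(b,(600,400))[:,:,::-1])
E
```

```text
t 35.525 p [ 0.5782 -0.1051  0.1265] ang 94.64 tilt [ 9.e-04 -9.e-04 -1.e+00] j [ 0.98  0.49 -1.06  1.73  0.46  1.2  -0.12] open 0.0109
shift units xyz [-4.14 -3.51  1.88]
rz units 21.52
```

View pics/k5.png

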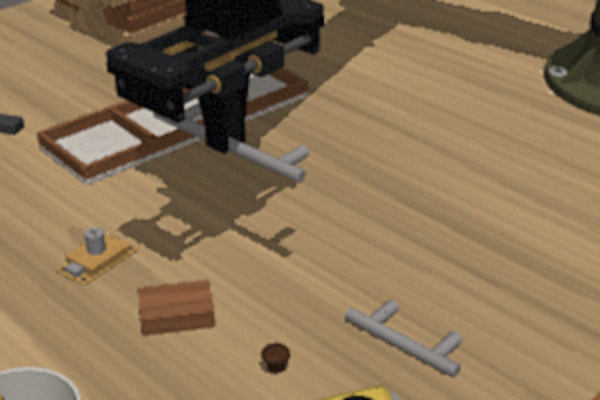

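The pull is held level with its posts horizontal. I'll carry it to the long compartment and turn it.

{"fn": "send_rows", "kwargs": {
  "deltas": [
    {"x": -0.35, "y": -0.29, "z": 0, "rx": 0, "ry": 0, "rz": 0, "gripper": -1},
    {"x": -0.7, "y": -0.6, "z": 0, "rx": 0, "ry": 0, "rz": 0, "gripper": -1},
    {"x": -0.7, "y": -0.6, "z": 0, "rx": 0, "ry": 0, "rz": 0, "gripper": -1},
    {"x": -0.7, "y": -0.6, "z": 0, "rx": 0, "ry": 0, "rz": 0, "gripper": -1},
    {"x": -0.7, "y": -0.6, "z": 0, "rx": 0, "ry": 0, "rz": 0, "gripper": -1},
    {"x": -0.64, "y": -0.53, "z": 0, "rx": 0, "ry": 0, "rz": 0, "gripper": -1},
    {"x": -0.35, "y": -0.29, "z": 0, "rx": 0, "ry": 0, "rz": 0, "gripper": -1},
    {"x": 0, "y": 0, "z": 0, "rx": 0, "ry": 0, "rz": 0.5, "gripper": -1},
    {"x": 0, "y": 0, "z": 0, "rx": 0, "ry": 0, "rz": 1, "gripper": -1},
    {"x": 0, "y": 0, "z": 0, "rx": 0, "ry": 0, "rz": 1, "gripper": -1},
    {"x": 0, "y": 0, "z": 0, "rx": 0, "ry": 0, "rz": 1, "gripper": -1},
    {"x": 0, "y": 0, "z": 0, "rx": 0, "ry": 0, "rz": 1, "gripper": -1}
  ]
}}

```text
time: 37.08
tool_pos: [0.4206, -0.3234, 0.1252]
orientation: [[0.277, 0.961, -0.0], [0.961, -0.277, 0.002], [0.001, -0.001, -1.0]]
ft_force: [0.4, -0.2, -1.4]
opening: 0.0108
grip_force: 30.0
```

{"fn": "send_rows", "kwargs": {
  "deltas": [
    {"x": 0, "y": 0, "z": 0, "rx": 0, "ry": 0, "rz": 1, "gripper": -1},
    {"x": 0, "y": 0, "z": 0, "rx": 0, "ry": 0, "rz": 1, "gripper": -1},
    {"x": 0, "y": 0, "z": 0, "rx": 0, "ry": 0, "rz": 1, "gripper": -1},
    {"x": 0, "y": 0, "z": 0, "rx": 0, "ry": 0, "rz": 1, "gripper": -1},
    {"x": 0, "y": 0, "z": 0, "rx": 0, "ry": 0, "rz": 1, "gripper": -1},
    {"x": 0, "y": 0, "z": 0, "rx": 0, "ry": 0, "rz": 1, "gripper": -1},
    {"x": 0, "y": 0, "z": 0, "rx": 0, "ry": 0, "rz": 1, "gripper": -1},
    {"x": 0, "y": 0, "z": 0, "rx": 0, "ry": 0, "rz": 1, "gripper": -1},
    {"x": 0, "y": 0, "z": 0, "rx": 0, "ry": 0, "rz": 1, "gripper": -1},
    {"x": 0, "y": 0, "z": 0, "rx": 0, "ry": 0, "rz": 1, "gripper": -1},
    {"x": 0, "y": 0, "z": 0, "rx": 0, "ry": 0, "rz": 1, "gripper": -1},
    {"x": 0, "y": 0, "z": 0, "rx": 0, "ry": 0, "rz": 1, "gripper": -1}
  ]
}}

```text
time: 38.58
tool_pos: [0.4206, -0.3233, 0.1252]
orientation: [[0.946, 0.325, -0.001], [0.325, -0.946, 0.002], [0.0, -0.002, -1.0]]
ft_force: [-0.2, 1.6, -0.6]
opening: 0.0112
grip_force: 30.0
```

{"fn": "send_rows", "kwargs": {
  "deltas": [
    {"x": 0, "y": 0, "z": 0, "rx": 0, "ry": 0, "rz": 1, "gripper": -1},
    {"x": 0, "y": 0, "z": 0, "rx": 0, "ry": 0, "rz": 1, "gripper": -1},
    {"x": 0, "y": 0, "z": 0, "rx": 0, "ry": 0, "rz": 1, "gripper": -1},
    {"x": 0, "y": 0, "z": 0, "rx": 0, "ry": 0, "rz": 1, "gripper": -1},
    {"x": 0, "y": 0, "z": 0, "rx": 0, "ry": 0, "rz": 1, "gripper": -1},
    {"x": 0, "y": 0, "z": 0, "rx": 0, "ry": 0, "rz": 0, "gripper": -1},
    {"x": 0, "y": 0, "z": 0, "rx": 0, "ry": 0, "rz": 0, "gripper": -1}
  ]
}}

```text
time: 39.45
tool_pos: [0.4203, -0.3244, 0.1256]
orientation: [[0.998, -0.066, -0.0], [-0.066, -0.998, 0.001], [-0.0, -0.001, -1.0]]
ft_force: [-0.7, 0.6, -1.9]
opening: 0.011
grip_force: 30.0
```

```bash
python3 to.py .4203 -.3255 .0325 -4
```

```text
t 39.45 p [ 0.4203 -0.3244  0.1256] ang -3.76 tilt [-3.e-04  7.e-04 -1.e+00] j [ 1.33  0.25 -0.81  1.87  0.2   1.11 -1.19] open 0.011
shift units xyz [0.   0.02 1.86]
rz units 0.05
```

{"fn": "send_rows", "kwargs": {
  "deltas": [
    {"x": 0, "y": 0.02, "z": 0.6, "rx": 0, "ry": 0, "rz": 0.05, "gripper": -1},
    {"x": 0, "y": 0, "z": 0.6, "rx": 0, "ry": 0, "rz": 0, "gripper": -1},
    {"x": 0, "y": 0, "z": 0.4, "rx": 0, "ry": 0, "rz": 0, "gripper": -1},
    {"x": 0, "y": 0, "z": 0.2, "rx": 0, "ry": 0, "rz": 0, "gripper": -1},
    {"x": 0, "y": 0, "z": 0.05, "rx": 0, "ry": 0, "rz": 0, "gripper": -1},
    {"x": 0, "y": 0, "z": 0, "rx": 0, "ry": 0, "rz": 0, "gripper": -1},
    {"x": 0, "y": 0, "z": 0, "rx": 0, "ry": 0, "rz": 0, "gripper": -1}
  ]
}}

```text
time: 40.33
tool_pos: [0.4204, -0.3269, 0.0345]
orientation: [[0.997, -0.072, 0.001], [-0.072, -0.997, -0.001], [0.001, 0.001, -1.0]]
ft_force: [-0.2, -0.7, -1.0]
opening: 0.0111
grip_force: 30.0
```

{"fn": "send_rows", "kwargs": {
  "deltas": [
    {"x": 0, "y": 0, "z": 0, "rx": 0, "ry": 0, "rz": 0, "gripper": -0.4},
    {"x": 0, "y": 0, "z": 0, "rx": 0, "ry": 0, "rz": 0, "gripper": -0.4},
    {"x": 0, "y": 0, "z": 0, "rx": 0, "ry": 0, "rz": 0, "gripper": -0.4},
    {"x": 0, "y": 0, "z": -0.3, "rx": 0, "ry": 0, "rz": 0, "gripper": -0.4},
    {"x": 0, "y": 0, "z": -0.8, "rx": 0, "ry": 0, "rz": 0, "gripper": -0.4},
    {"x": 0, "y": 0, "z": -1, "rx": 0, "ry": 0, "rz": 0, "gripper": 0},
    {"x": 0, "y": 0, "z": -1, "rx": 0, "ry": 0, "rz": 0, "gripper": 0.3},
    {"x": 0.9, "y": -0.8, "z": -0.3, "rx": 0, "ry": 0, "rz": 0, "gripper": 0.3},
    {"x": 0.9, "y": -0.8, "z": -0.3, "rx": 0, "ry": 0, "rz": 0, "gripper": 0.3},
    {"x": 0.9, "y": -0.8, "z": -0.3, "rx": 0, "ry": 0, "rz": 0, "gripper": 0.3},
    {"x": 0, "y": 0, "z": 0, "rx": 0, "ry": 0, "rz": 0, "gripper": 0.3},
    {"x": 0, "y": 0, "z": 0, "rx": 0, "ry": 0, "rz": 0, "gripper": 0.3}
  ]
}}

```text
time: 41.82
tool_pos: [0.5629, -0.2165, 0.234]
orientation: [[0.997, -0.071, -0.0], [-0.071, -0.997, -0.001], [-0.0, 0.001, -1.0]]
ft_force: [-0.7, 0.1, 1.0]
opening: 0.0563
grip_force: 0.0
```

```bash
python3 to.py .69 -.164 .05 0; python3 snap.py w4
```

```text
t 41.825 p [ 0.5629 -0.2165  0.234 ] ang -4.09 tilt [-3.e-04 -8.e-04 -1.e+00] j [ 1.05  0.35 -0.9   1.56  0.28  1.36 -1.52] open 0.0563
shift units xyz [ 2.46 -1.23  3.68]
rz units -0.89
41.825 [ 0.5629 -0.2165  0.234 ] [[0.997, -0.071, -0.0], [-0.071, -0.997, -0.001], [-0.0, 0.001, -1.0]] [ 1.05  0.35 -0.9   1.56  0.28  1.36 -1.52]
```

View pics/w4.png

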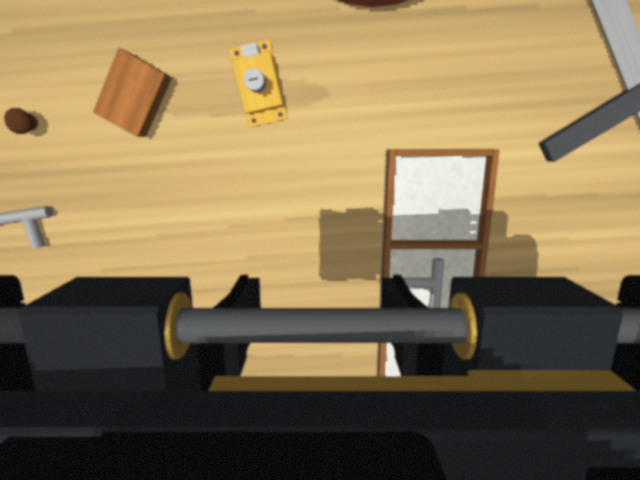

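In w4 the pull lies inside the long compartment. The lock's barrel top is at (254,79), with plate corners at (231,46), (269,40), (287,120) and (249,126), and the bolt is at the top.

Run:
```python
from seg import *
im,T,c=load("w4")
print("barrel w4 z.032",plane(c,T,(254,79),.032))
print("tri vs scene",tri(ray(c,T,(254,79)),ray(*pose("scene"),(228,237))),"vs side",tri(ray(c,T,(254,79)),ray(*pose("side"),(265,201))))
P=[plane(c,T,p,.002)[:2] for p in ((231,46),(269,40),(287,120),(249,126))];P=np.array(P);print(P,P.mean(0))
d=(P[0]+P[1]-P[2]-P[3])/2;print("len",np.linalg.norm(d),"ang",np.degrees(np.arctan2(d[1],d[0])))
h=cv2.cvtColor(im,cv2.COLOR_BGR2HSV);m=cv2.inRange(h,(15,150,80),(30,255,255));m[262:]=0;m[:,:200]=0;m[:,320:]=0
q=max(cv2.findContours(m,0,1)[0],key=cv2.contourArea);print(wrect(c,T,q,.002))
```

```text
barrel w4 z.032 [ 0.6891 -0.169   0.032 ]
tri vs scene (array([ 0.6883, -0.1676,  0.0282]), np.float64(0.0032169995527133)) vs side (array([ 0.6894, -0.1685,  0.0285]), np.float64(0.000543648381675994))
[[ 0.7232 -0.1468]
 [ 0.7256 -0.1818]
 [ 0.6557 -0.1916]
 [ 0.6528 -0.1548]] [ 0.6893 -0.1688]
len 0.07066585511043211 ang 7.178576691270432
(array([ 689.183 , -168.0437]), 69.64545440673828, 38.337890625, 8.290772438049316)
```

The lock is at (689,−168.5), oriented at about 8°, and its triangulated height agrees. I'll pick it by the barrel.

{"fn": "send_rows", "kwargs": {
  "deltas": [
    {"x": 0.82, "y": -0.38, "z": 0, "rx": 0, "ry": 0, "rz": 0, "gripper": 0.3},
    {"x": 0.82, "y": -0.38, "z": 0, "rx": 0, "ry": 0, "rz": 0, "gripper": 0.3},
    {"x": 0.81, "y": -0.38, "z": 0, "rx": 0, "ry": 0, "rz": 0, "gripper": 0.3},
    {"x": 0, "y": 0, "z": 0.7, "rx": 0, "ry": 0, "rz": -0.88, "gripper": 0.3},
    {"x": 0, "y": 0, "z": 0.7, "rx": 0, "ry": 0, "rz": -0.88, "gripper": 0.3},
    {"x": 0, "y": 0, "z": 0.6, "rx": 0, "ry": 0, "rz": -0.88, "gripper": 0.3},
    {"x": 0, "y": 0, "z": 0, "rx": 0, "ry": 0, "rz": 0, "gripper": 0.3},
    {"x": 0, "y": 0, "z": 0, "rx": 0, "ry": 0, "rz": 0, "gripper": 0.3}
  ]
}}

```text
time: 42.88
tool_pos: [0.6895, -0.17, 0.1349]
orientation: [[0.991, 0.136, 0.001], [0.136, -0.991, -0.001], [0.001, 0.001, -1.0]]
ft_force: [-0.4, -0.4, 0.3]
opening: 0.0563
grip_force: 0.0
```

```bash
python3 to.py .689 -.1685 .0365 8
```

```text
t 42.875 p [ 0.6895 -0.17    0.1349] ang 7.79 tilt [ 1.3e-03 -9.0e-04 -1.0e+00] j [ 0.77  0.66 -0.86  1.39  0.5   1.31 -1.54] open 0.0563
shift units xyz [-0.01 -0.03  1.97]
rz units -0.04
```

{"fn": "send_rows", "kwargs": {
  "deltas": [
    {"x": 0, "y": -0.03, "z": 0.7, "rx": 0, "ry": 0, "rz": -0.04, "gripper": 0.3},
    {"x": 0, "y": 0, "z": 0.7, "rx": 0, "ry": 0, "rz": 0, "gripper": 0.3},
    {"x": 0, "y": 0, "z": 0.4, "rx": 0, "ry": 0, "rz": 0, "gripper": 0.3},
    {"x": 0, "y": 0, "z": 0.17, "rx": 0, "ry": 0, "rz": 0, "gripper": 0.3},
    {"x": 0, "y": 0, "z": 0, "rx": 0, "ry": 0, "rz": 0, "gripper": 0.3},
    {"x": 0, "y": 0, "z": 0, "rx": 0, "ry": 0, "rz": 0, "gripper": -1},
    {"x": 0, "y": 0, "z": 0, "rx": 0, "ry": 0, "rz": 0, "gripper": -1},
    {"x": 0, "y": 0, "z": 0, "rx": 0, "ry": 0, "rz": 0, "gripper": -1},
    {"x": 0, "y": 0, "z": 0, "rx": 0, "ry": 0, "rz": 0, "gripper": -1},
    {"x": 0, "y": 0, "z": 0, "rx": 0, "ry": 0, "rz": 0, "gripper": -1}
  ]
}}

```text
time: 44.12
tool_pos: [0.6893, -0.1671, 0.0352]
orientation: [[0.99, 0.142, 0.0], [0.142, -0.99, -0.0], [0.0, 0.0, -1.0]]
ft_force: [0.2, -0.0, 1.1]
opening: 0.0172
grip_force: 30.0
```

{"fn": "send_rows", "kwargs": {
  "deltas": [
    {"x": 0, "y": 0, "z": -0.4, "rx": 0, "ry": 0, "rz": 0, "gripper": -1},
    {"x": 0, "y": 0, "z": -0.7, "rx": 0, "ry": 0, "rz": 0, "gripper": -1},
    {"x": 0, "y": 0, "z": -0.7, "rx": 0, "ry": 0, "rz": 0, "gripper": -1},
    {"x": 0, "y": 0, "z": 0, "rx": 0, "ry": 0, "rz": 0.9, "gripper": -1},
    {"x": 0, "y": 0, "z": 0, "rx": 0, "ry": 0, "rz": 0.9, "gripper": -1},
    {"x": 0, "y": 0, "z": 0, "rx": 0, "ry": 0, "rz": 0.82, "gripper": -1},
    {"x": 0, "y": 0, "z": 0, "rx": 0, "ry": 0, "rz": 0, "gripper": -1}
  ]
}}

```text
time: 45.0
tool_pos: [0.6895, -0.1668, 0.1264]
orientation: [[0.998, -0.066, 0.001], [-0.066, -0.998, -0.001], [0.001, 0.001, -1.0]]
ft_force: [0.7, -0.6, -1.2]
opening: 0.0169
grip_force: 30.0
```

```bash
python3 to.py .5715 -.333 .043 -4
```

```text
t 45.0 p [ 0.6895 -0.1668  0.1264] ang -3.8 tilt [ 1.1e-03 -6.0e-04 -1.0e+00] j [ 0.74  0.66 -0.81  1.4   0.48  1.29 -1.73] open 0.0169
shift units xyz [-2.14  3.47  1.67]
rz units 0.04
```

{"fn": "send_rows", "kwargs": {
  "deltas": [
    {"x": -0.25, "y": 0.4, "z": 0, "rx": 0, "ry": 0, "rz": 0, "gripper": -1},
    {"x": -0.45, "y": 0.73, "z": 0, "rx": 0, "ry": 0, "rz": 0, "gripper": -1},
    {"x": -0.45, "y": 0.73, "z": 0, "rx": 0, "ry": 0, "rz": 0, "gripper": -1},
    {"x": -0.45, "y": 0.73, "z": 0, "rx": 0, "ry": 0, "rz": 0.04, "gripper": -1},
    {"x": -0.36, "y": 0.58, "z": 0, "rx": 0, "ry": 0, "rz": 0, "gripper": -1},
    {"x": -0.18, "y": 0.3, "z": 0, "rx": 0, "ry": 0, "rz": 0, "gripper": -1},
    {"x": 0, "y": 0, "z": 0, "rx": 0, "ry": 0, "rz": 0, "gripper": -1},
    {"x": 0, "y": 0, "z": 0, "rx": 0, "ry": 0, "rz": 0, "gripper": -1}
  ]
}}

```text
time: 46.0
tool_pos: [0.572, -0.3305, 0.1255]
orientation: [[0.998, -0.067, 0.001], [-0.067, -0.998, 0.001], [0.001, -0.001, -1.0]]
ft_force: [0.6, 0.8, -0.4]
opening: 0.017
grip_force: 30.0
```

```bash
python3 to.py .5715 -.333 .0425 -4
python3 - <<'E'
from h import *
a=viewer.read_camera("scene")[120:260,160:380];b=viewer.read_camera("side")[130:270,260:480]
cv2.imwrite("pics/k6.png",np.vstack([cv2.resize(a,(440,280)),cv2.resize(b,(440,280))])[:,:,::-1])
E
```

```text
t 46.0 p [ 0.572  -0.3305  0.1255] ang -3.87 tilt [ 0.0013  0.0011 -1.    ] j [ 1.09  0.56 -0.82  1.54  0.42  1.23 -1.44] open 0.017
shift units xyz [-0.01  0.05  1.66]
rz units 0.03
```

View pics/k6.png

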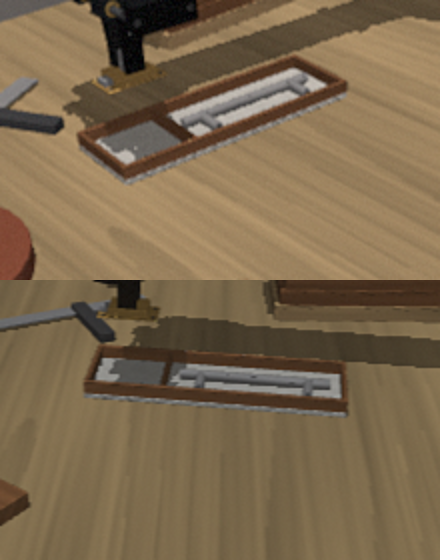

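The pull lies flat in its compartment, and the lock hangs level above the square one. I'll lower it and release.

{"fn": "send_rows", "kwargs": {
  "deltas": [
    {"x": 0, "y": 0.04, "z": 0.6, "rx": 0, "ry": 0, "rz": 0.03, "gripper": -1},
    {"x": 0, "y": 0, "z": 0.5, "rx": 0, "ry": 0, "rz": 0, "gripper": -1},
    {"x": 0, "y": 0, "z": 0.35, "rx": 0, "ry": 0, "rz": 0, "gripper": -1},
    {"x": 0, "y": 0, "z": 0.16, "rx": 0, "ry": 0, "rz": 0, "gripper": -1},
    {"x": 0, "y": 0, "z": 0.05, "rx": 0, "ry": 0, "rz": 0, "gripper": -1},
    {"x": 0, "y": 0, "z": 0, "rx": 0, "ry": 0, "rz": 0, "gripper": -1},
    {"x": 0, "y": 0, "z": 0, "rx": 0, "ry": 0, "rz": 0, "gripper": -1}
  ]
}}

```text
time: 46.98
tool_pos: [0.5711, -0.3351, 0.043]
orientation: [[0.997, -0.073, 0.001], [-0.073, -0.997, -0.001], [0.001, 0.001, -1.0]]
ft_force: [-0.7, 0.1, -0.3]
opening: 0.0167
grip_force: 30.0
```

{"fn": "send_rows", "kwargs": {
  "deltas": [
    {"x": 0, "y": 0, "z": 0, "rx": 0, "ry": 0, "rz": 0, "gripper": -0.2},
    {"x": 0, "y": 0, "z": 0, "rx": 0, "ry": 0, "rz": 0, "gripper": -0.2},
    {"x": 0, "y": 0, "z": 0, "rx": 0, "ry": 0, "rz": 0, "gripper": -0.2},
    {"x": 0, "y": 0, "z": -0.3, "rx": 0, "ry": 0, "rz": 0, "gripper": -0.2},
    {"x": 0, "y": 0, "z": -0.8, "rx": 0, "ry": 0, "rz": 0, "gripper": -0.2},
    {"x": 0, "y": 0, "z": -1, "rx": 0, "ry": 0, "rz": 0, "gripper": 0},
    {"x": 0, "y": -0.8, "z": -0.9, "rx": 0, "ry": 0, "rz": 0, "gripper": 0.3},
    {"x": 0, "y": -1, "z": -0.5, "rx": 0, "ry": 0, "rz": 0, "gripper": 0.3},
    {"x": -0.8, "y": -0.9, "z": 0, "rx": 0, "ry": 0, "rz": 0, "gripper": 0.3},
    {"x": -0.8, "y": 0, "z": 0, "rx": 0, "ry": 0, "rz": 0, "gripper": 0.3},
    {"x": 0, "y": 0, "z": 0, "rx": 0, "ry": 0, "rz": 0, "gripper": 0.3},
    {"x": 0, "y": 0, "z": 0, "rx": 0, "ry": 0, "rz": 0, "gripper": 0.3}
  ]
}}

```text
time: 48.48
tool_pos: [0.5014, -0.195, 0.2182]
orientation: [[0.997, -0.074, 0.002], [-0.074, -0.997, -0.002], [0.002, 0.001, -1.0]]
ft_force: [0.3, 0.1, -0.1]
opening: 0.0566
grip_force: 0.0
```

```bash
python3 to.py .5715 -.333 .0425 -4
python3 - <<'E'
from h import *
a=viewer.read_camera("scene")[130:410,190:630];b=viewer.read_camera("side")[150:470,200:500]
cv2.imwrite("pics/k7.png",np.hstack([cv2.resize(a,(440,280)),cv2.resize(b,(300,280))])[:,:,::-1])
E
```

```text
t 48.475 p [ 0.5014 -0.195   0.2182] ang -4.22 tilt [ 0.002  -0.0016 -1.    ] j [ 1.2   0.2  -0.97  1.74  0.17  1.29 -1.46] open 0.0566
shift units xyz [1.59 2.64 3.52]
rz units -0.05
```

View pics/k7.png

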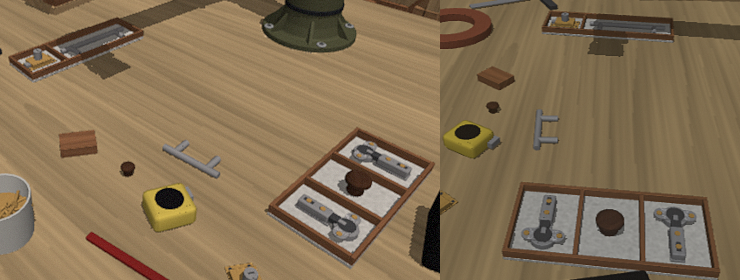

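All five parts sit flat or upright in their compartments, the spares haven't moved and the arm is clear, so I'm handing the job in.

```bash
python3 -c "
from cell import ticket
print(ticket.job_done())"
```

```text
the job is handed in; nothing more can be done
None
```

I handed the job in at about 48 s of the 120 s allowed: in the last camera views both kits were in place in their trays, with the spare knob and short pull where they started; no verdict came back.

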